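# Raise the guard window of a fossil bench and start the fan

### The job

Push the clear guard window up with the fingers from beneath its yellow lip until the lower edge of the lip is level with the red marker on the post, without running it well past the marker; then take the hand away, so that the window stays there by itself, and press the green start button of the fan all the way down. Only push: do not grip the lip hard, leave the marker where it is, and do not lift or shift the fossils, tray, bottle, jar and brush.

Things in the scene. Friction and masses are not known exactly. Their poses are not given: they have to be found in the camera images.
- window: Clear window with a yellow lip, 360 mm wide, along its foot. The lip juts towards the robot: a level round bead (16 mm thick) in front, an 8 mm plate behind it, 8 mm higher; the pane is 58 mm behind the bead. Origin: mid width, lowest line of the bead (lower edge), 100 to 140 mm up at the start, free beneath; top stop 330 mm. x: level, into the window; z: up. Slides straight up; stays where left.
- frame: Fixed guard screen: two 30 mm square aluminium posts 0.54 m tall, 205 mm left and right of the middle, with clear wings behind them and a 12 mm thick base board that begins 38 mm behind the lip's bead. Origin: on the table, below the middle of the pane; x level, away from the robot; turned up to 0.2 rad either way. Counterweights balance the window: a push of 1.5 to 4.5 N moves it.
- mark (a point): Tip of the red marker: a 10 mm high red clip around the left post of the window (post 30 mm square, 205 mm left of the window's middle), with a tongue towards the robot. The point is at the front of the tongue, at mid height of the clip; its height is the one the lip's lower edge must reach, 200 to 290 mm above the table.
- start (a joint): Travel of the green start button, in m: 0 released, 0.006 fully down; it springs back, and fully down takes about 5 N.
- start_top (a point): Centre of the top of the green push button, 32 mm in diameter, facing up, on a small grey control box (85 x 75 mm, 45 mm high) that stands fixed on the table to the left or to the right of the window's front. The button is pressed straight down.
- tray: White open tray 105 x 85 x 28 mm with stone and bone chips in it; stands on the side of the window's front where the control box is not. Origin: middle of its underside. Leave alone.
- bone_large: Loose light brown fossil limb bone, about 190 mm long and 45 mm high, lying behind the window on the base board. Origin: middle of its underside, x along it. Leave alone.
- bone_small: Loose brown fossil bone, about 120 mm long and 30 mm high, left of the screen. Origin: middle of its underside. Leave alone.
- glue: White glue bottle with an orange cap, 52 mm in diameter, 130 mm high, left of the screen. Origin: middle of its underside. Leave alone.
- jar: Amber jar with a black cap, 64 mm in diameter, 75 mm high, right of the screen. Origin: middle of its underside. Leave alone.
- brush: Small dusting brush lying right of the screen. Leave alone.
Not all that is in view belongs to the job. What is shaped like the part that bears start but pink or turquoise is not meant.

How it is judged:
On the way, in this order (a step that is already met when the one before it is completed fails the run):
1. the hand pushes the window up (touching it when it has risen by 20 mm or more) (contact force between any of the fingers, the arm and window above 0.2 N and distance of window from where it was at the start of the episode above 0.02 m), for 0.05 s.
2. the window rests by itself, untouched, with the lip's lower edge within 8 mm of the marker's height (z of window in the frame of mark between -0.008 and 0.008 m and contact force between each of the fingers, the arm and window below 0.1 N and linear speed of window below 0.005 m/s), for 0.3 s.
3. the start button is pressed down by 4.5 mm or more (value of joint start above 0.0045 m), for 0.05 s.
At the end, for the whole second after the job is handed in: The window stands still by itself with the lip's lower edge within 8 mm of the marker's height, the start button has been pressed (4.5 mm or more) after that and is up again, and the fossils, tray, bottle, jar and brush are within 30 mm of where they were (all of step 2 and value of joint start below 0.002 m and distance of each of tray, bone_large, bone_small, glue, jar, brush from where it was at the start of the episode below 0.03 m); the robot touches nothing.
It fails at once if the lip is run more than 35 mm past the marker (z of window in the frame of mark above 0.035 m).
It fails at once if the lip is gripped or shoved with more than 35 N (contact force between the fingers and window above 35 N).
It fails at once if the marker is moved by more than 5 mm (distance of mark from where it was at the start of the episode above 0.005 m).
It fails at once if a bystander is lifted, carried or shifted by more than 30 mm (distance of any of tray, bone_large, bone_small, glue, jar, brush from where it was at the start of the episode above 0.03 m).
It fails at once if the glue bottle or the jar is tipped (angle between any of glue, jar's own z axis and vertical above 0.4 rad).
It also fails if it takes over 48 s, if anything falls off the work surface, if the arm or the gripper's body presses on something with over 40 N, if the wrist force passes 120 N, or if a joint passes its speed limit or range.

### The arm

A 6-joint arm with a two-finger parallel gripper is mounted at the origin on the work surface. World frame = base frame: x ahead of the robot, y to its left, z up, the work surface at z = 0. Lengths are in m, angles in rad, forces in N, time in s.
With the tool pointing down it reaches from about 0.35 to 0.975 m from the base axis. Payload 4.9 kg.
Tool frame: the origin (TCP) lies between the finger pads; the fingertips stand 19 mm ahead of it and the grasp point (between the pads) is the TCP; z points along the fingers, y is the direction in which the jaws open and shut (so a half turn about z gives the same grasp; the last joint's range is limited). The gripper opens to 85 mm and grips with 20 to 120 N. Pads are 22 mm wide; open, the fingers measure 114 mm over their backs; the gripper's body (76 mm by 85 mm) begins 54 mm behind the grasp point. The pads swing forward as they close: fully open they stand 13 mm farther back than shut.
Start: joints at [1.135, 0.053, 1.613, -0, 1.476, -0.119], TCP at [0.195, 0.594, 0.25] pointing down, gripper open.
Joint ranges: [-3.01, 3.01], [-1.01, 2.22], [0.06, 2.58], [-1.02, 4.17], [0.09, 2.62], [-3.14, 3.14]. Speed limits (rad/s): [2.57, 2.57, 3.14, 3.14, 3.14, 3.14].

### API

Orientations are given as a unit quaternion [w, x, y, z].
In Python, from plant import state, grab_frame, calibration, job_done gives the robot as it stands. The module is installed in compiled form; this text tells all that it offers.
- The arm moves only by the tool servo_tool, never from a script. Its argument "deltas" is a list that holds one entry, the list of rows, each a list of 5 numbers: the finger opening in mm, from 0 to 85.4, then the shift along the world's x, y, z in mm, then the turn about the world's z in units of 6 degrees (1.0 is 6 degrees). A call has 1 to 5 rows; each row is the pose to reach, as a shift and turn from the pose commanded when the call began; what a row does not reach only later rows make up. A row lasts 1/8 s, in which the tool goes at most 62.5 mm and 10.7 degrees, less where a joint would pass 70% of its speed; a pose out of reach is approached as far as the arm can. A call with a gripper value outside its range is refused whole. The fingers move at their own pace and stop on an object; the grip force is fixed at half the most. Time passes only in rows, so rows that repeat a pose let the fingers close. It gives the time, the measured TCP pose, the force and the opening at its end, in the units of the state.
- state(): the state, without advancing time (a new reading comes with each control period).
- grab_frame(name): name is "scene" or "top" or "wrist"; returns the picture (384x512x3 uint8, red, green, blue); there is no depth.
- calibration(name): a dict with "intrinsics" (3x3 intrinsics, pixels), "world_from_camera" (4x4, takes a point from camera to world coordinates). Camera axes: x right, y down, z forward; pixel columns grow to the right and rows downward; lengths in m; the calibration is good to about 2 mm. A picture is of the moment at which its call begins: read the wrist's pose just before it. calibration takes no time and is no camera call; for the wrist camera it gives the pose at the moment of the call.
- job_done(): hands the job in, once; it reports no verdict.
The state is a dict: "time": time; "joint_pos": joint angles; "joint_vel": joint speeds; "joint_efforts": joint torques, N m; "tool_pos": TCP position; "tool_rot": TCP orientation; "contact_force": force on the tool from outside, world axes, zero at the start; "ft_torque": the same for the moment, N m; "gripper_width": opening from 0.0 (shut) to 1.0 (fully open).
Only numpy, scipy, OpenCV 4.12 (cv2) and the standard library are available. Lean on these libraries where they do the work, as an engineer would, in place of code of your own. Each camera call takes 0.05 s, during which the arm holds its last target.

## Working session

There is one attempt and no reset: what is moved stays moved. The work goes in short steps, Python scripts to look and compute and a tool call to move; the robot and the scene stay as the last step left them, time stands still between calls to the robot, and variables do not carry over. Pictures are saved under pics/ and viewed, and the job is handed in when it is done.

Besides the shell and the picture viewer there is one more tool, called after "Call:" by a JSON object that holds its "op" and its "data", one argument or row to a line. servo_tool: Moves the arm, as the interface text tells. Its arguments: {"type":"object","properties":{"deltas":{"type":"array","items":{"type":"array","items":{"type":"array","items":{"type":"number"}}}}},"required":["deltas"]}

```bash
mkdir -p pics
python3 - <<'E'
from plant import *
import cv2
print(state())
for n in("scene","top","wrist"):
    f=grab_frame(n); cv2.imwrite(f"pics/{n}0.png",f[:,:,::-1]); c=calibration(n); print(n,c)
E
```

```text
{'time': 0.0, 'joint_pos': array([ 1.13496021e+00,  5.33888996e-02,  1.61429479e+00,  1.03797076e-05,
        1.47597313e+00, -1.19017376e-01]), 'joint_vel': array([-0.00110802,  0.0005794 , -0.00078458, -0.00062736, -0.00113355,
        0.00069449]), 'joint_efforts': array([ 1.40705743e-03, -3.93662953e+01, -3.70184541e+01,  6.01147599e-05,
        6.71793692e-03, -4.65264733e-06]), 'tool_pos': array([0.19447781, 0.59336545, 0.24904263]), 'tool_rot': array([-2.87637920e-04,  1.57748098e-01,  9.87478847e-01, -9.91207502e-04]), 'contact_force': array([-0.02345983, -0.00052731,  0.18077996]), 'ft_torque': array([-3.89504570e-02,  2.16764119e-02,  3.75590017e-05]), 'gripper_width': 1.0063886679707033}
scene {'intrinsics': array([[349.81911524,   0.        , 258.84532703],
       [  0.        , 349.81911524, 193.19983223],
       [  0.        ,   0.        ,   1.        ]]), 'world_from_camera': array([[ 0.9578995 , -0.23097148,  0.17053071,  0.35410826],
       [-0.28709791, -0.77438247,  0.56383205, -0.59555719],
       [ 0.00182687, -0.58905344, -0.80809201,  0.99828744],
       [ 0. 
[... 330 characters left out ...]

       [-9.99939145e-01, -1.10248949e-02, -3.97755305e-04,
         2.34632761e-02],
       [ 2.34581712e-03, -1.77255082e-01, -9.84162148e-01,
         1.47801336e+00],
       [ 0.00000000e+00,  0.00000000e+00,  0.00000000e+00,
         1.00000000e+00]])}
wrist {'intrinsics': array([[300.27681281,   0.        , 255.90578296],
       [  0.        , 300.27681281, 192.66013402],
       [  0.        ,   0.        ,   1.        ]]), 'world_from_camera': array([[ 0.31164731,  0.9175917 ,  0.24678215,  0.13046849],
       [ 0.95019679, -0.30056463, -0.08238305,  0.61472432],
       [-0.00142002,  0.26016606, -0.96556284,  0.37278785],
       [ 0.        ,  0.        ,  0.        ,  1.        ]])}
```

View pics/scene0.png

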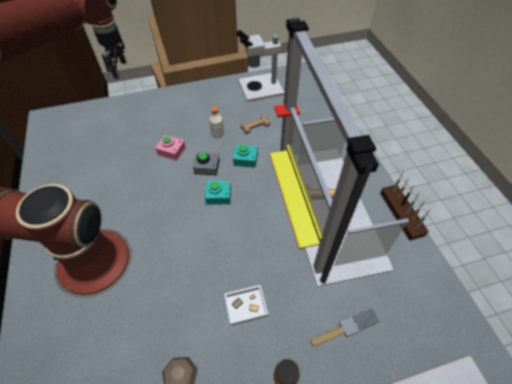

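View pics/top0.png

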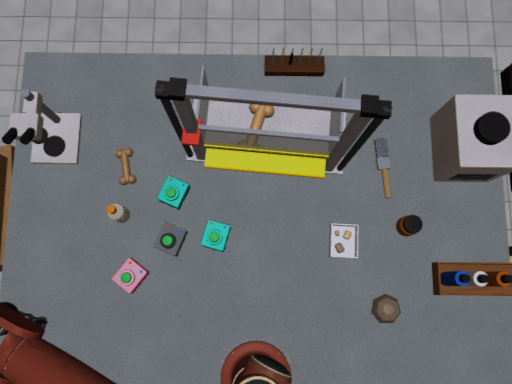

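View pics/wrist0.png

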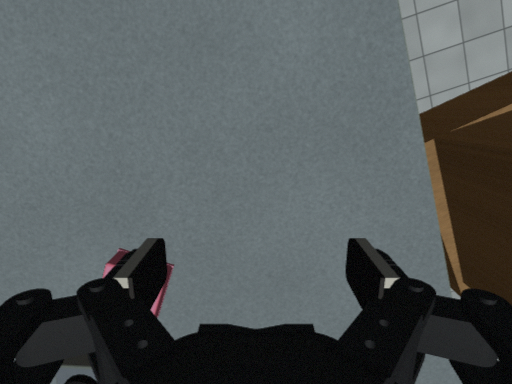

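Run:
```python
import cv2,numpy as np
t=cv2.imread("pics/top0.png");s=cv2.imread("pics/scene0.png");w=cv2.imread("pics/wrist0.png")
def c(im,x0,y0,x1,y1,k,n):cv2.imwrite(f"pics/{n}.png",cv2.resize(im[y0:y1,x0:x1],None,fx=k,fy=k,interpolation=cv2.INTER_CUBIC))
c(t,145,75,395,245,3,"tc"); c(s,140,10,390,260,2.4,"sc"); c(w,0,210,512,384,1.5,"wc")
```

```text
(no output)
```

View pics/tc.png

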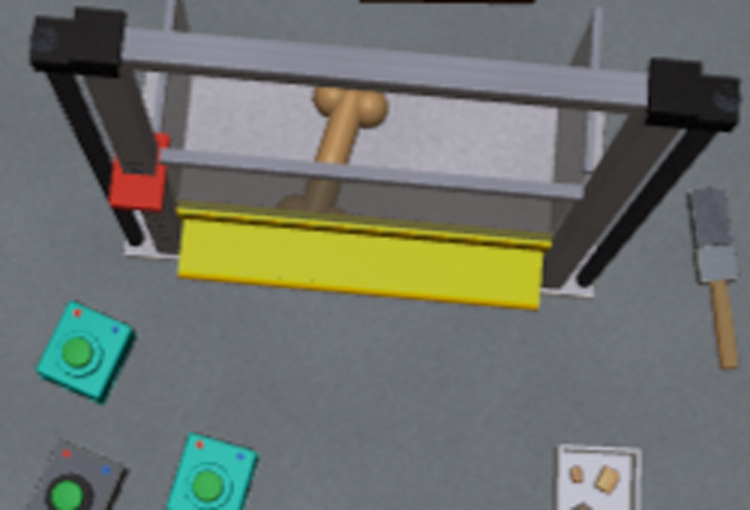

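View pics/sc.png

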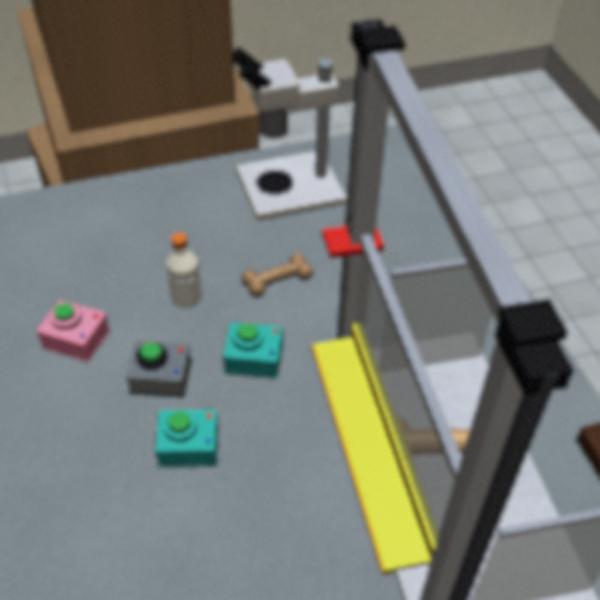

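View pics/wc.png

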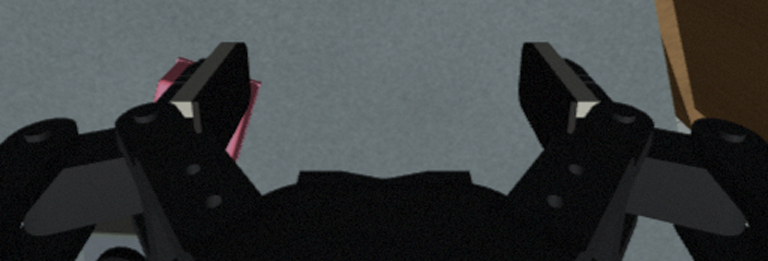

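```bash
cat > h.py <<'E'
import numpy as np,cv2
from plant import *
from scipy.spatial.transform import Rotation as R
def ray(n,u,v,c=None):
    c=c or calibration(n);K=c['intrinsics'];T=c['world_from_camera']
    d=T[:3,:3]@np.linalg.solve(K,[u,v,1.]);return T[:3,3],d
def proj(n,P,c=None):
    c=c or calibration(n);T=np.linalg.inv(c['world_from_camera']);p=T[:3,:3]@np.asarray(P)+T[:3,3];q=c['intrinsics']@p;return q[:2]/q[2]
def atz(n,u,v,z):
    o,d=ray(n,u,v);return o+d*(z-o[2])/d[2]
def tri(*obs):
    A=np.zeros((3,3));b=np.zeros(3)
    for n,u,v in obs:
        o,d=ray(n,u,v);d=d/np.linalg.norm(d);M=np.eye(3)-np.outer(d,d);A+=M;b+=M@o
    p=np.linalg.solve(A,b);return p,[np.round(np.array(o[1:])-proj(o[0],p),1) for o in obs]
E
python3 - <<'E'
from h import *
np.set_printoptions(precision=4,suppress=True)
s=state();q=s['tool_rot'];Rt=R.from_quat([*q[1:],q[0]]).as_matrix();p=s['tool_pos'];print(Rt)
for nm,u,v in [("elbow screw L",35,133),("elbow top L",45,120),("elbow screw R",735,133),("outer coupler tip",25,225),("finger pivot",145,118),("pad tip top",230,43),("pad back corner",172,108),("bodytop",300,172)]:
    o,d=ray("wrist",u/1.5,v/1.5+210);o=Rt.T@(o-p);d=Rt.T@d
    print(nm,[np.round((o+d*(x-o[0])/d[0])*1000) for x in (-.015,0,.015)])
# scene points
for nm,a,b in [("lip front L",(180,276),(383,569)),]:pass
def T(x,y):return ("top",145+x/3,75+y/3)
def S(x,y):return ("scene",140+x/2.4,10+y/2.4)
print("lip front left",tri(T(180,276),S(314,346)))
print("lip front right",tri(T(538,307),S(385,570)))
print("mark front left",tri(T(111,203),S(331,255)))
print("mark front right",tri(T(161,209),S(361,252)))
print("start",tri(T(68,495),S(151,351)))
print("cam in tool",(Rt.T@(ray("wrist",0,0)[0]-p)))
E
```

```text
[[-0.9502  0.3115 -0.0007]
 [ 0.3115  0.9502 -0.0014]
 [ 0.0002 -0.0016 -1.    ]]
elbow screw L [array([ -15., -106.,   -4.]), array([  0., -87., -25.]), array([ 15., -68., -47.])]
elbow top L [array([ -15., -108.,    3.]), array([  0., -89., -20.]), array([ 15., -69., -43.])]
elbow screw R [array([-15., 107.,  -4.]), array([  0.,  88., -25.]), array([ 15.,  68., -47.])]
outer coupler tip [array([-15., -82., -39.]), array([  0., -67., -54.]), array([ 15., -52., -69.])]
finger pivot [array([-15., -77.,   4.]), array([  0., -63., -19.]), array([ 15., -49., -42.])]
pad tip top [array([-15., -69.,  64.]), array([  0., -56.,  30.]), array([ 15., -44.,  -4.])]
pad back corner [array([-15., -71.,  10.]), array([  0., -58., -14.]), array([ 15., -45., -38.])]
bodytop [array([-15., -22., -21.]), array([  0., -18., -40.]), array([ 15., -14., -58.])]
lip front left (array([0.6206, 0.1586, 0.1236]), [array([-0.1,  1.1]), array([ 1. , -0.3])])
lip front right (array([ 0.5924, -0.1978,  0.1246]), [array([-0.1,  1. ]), array([ 1.1, -0.3])])
mark front left (array([0.6603, 0.2133, 0.2342]), [array([-0.1,  0.6]), array([ 0.5, -0.2])])
mark front right (array([0.6611, 0.1594, 0.2781]), [array([-1.2,  7.5]), array([ 6.5, -1.9])])
start (array([0.4047, 0.2722, 0.0617]), [array([0. , 0.6]), array([ 0.5, -0.2])])
cam in tool [ 0.0675  0.     -0.1234]
```

Call:
{"op": "servo_tool", "data": {
  "deltas": [
    [[85,35,-50,20,0],[85,70,-100,40,0],[85,105,-150,60,0],[85,140,-200,80,0],[85,170,-250,100,0]]
  ]
}}

```text
time: 0.78
tool_pos: [0.3623, 0.347, 0.3486]
tool_rot: [-0.0, 0.158, 0.987, -0.0]
contact_force: [1.1, 0.0, -0.6]
gripper_width: 0.995
```

Call:
{"op": "servo_tool", "data": {
  "deltas": [
    [[85,35,-50,20,0],[85,70,-100,40,0],[85,95,-150,50,0],[85,95,-150,50,0],[85,95,-150,50,0]]
  ]
}}

```text
time: 1.4
tool_pos: [0.4565, 0.1988, 0.3978]
tool_rot: [-0.001, 0.158, 0.987, 0.0]
contact_force: [0.9, 0.3, 0.6]
gripper_width: 0.993
```

Run:
```python
from h import *
import pickle
c=calibration("wrist");f=grab_frame("wrist");print(state()['time'],state()['tool_pos'],state()['contact_force'])
pickle.dump(c,open("w1.pkl","wb"));cv2.imwrite("pics/w1.png",f[:,:,::-1])
```

```text
1.45 [0.45618768 0.19940169 0.39768605] [1.12361219 0.42229553 0.93958721]
```

View pics/w1.png

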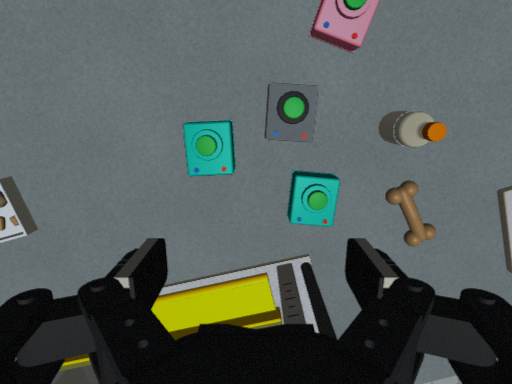

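Call:
{"op": "servo_tool", "data": {
  "deltas": [
    [[85,15,-6,-20,-1.7],[85,30,-12,-40,-3.4],[85,45,-18,-60,-5.1],[85,60,-24,-80,-6.8],[85,74,-29,-98,-8.5]]
  ]
}}

```text
time: 2.08
tool_pos: [0.5301, 0.1714, 0.2988]
tool_rot: [-0.001, 0.569, 0.823, -0.0]
contact_force: [-0.8, -0.0, 1.2]
gripper_width: 0.997
```

Call:
{"op": "servo_tool", "data": {
  "deltas": [
    [[85,0,0,0,-1.7],[85,0,0,0,-3.4],[85,0,0,0,-4.2],[85,0,0,0,-4.2]]
  ]
}}

```text
time: 2.58
tool_pos: [0.5299, 0.1713, 0.2997]
tool_rot: [-0.0, 0.732, 0.681, -0.0]
contact_force: [-0.4, -0.2, 0.0]
gripper_width: 0.998
```

Run:
```python
from h import *
import pickle
c=calibration("wrist");f=grab_frame("wrist");s=state();print(s['time'],s['tool_pos'],s['tool_rot'],s['joint_pos'])
pickle.dump(c,open("w2.pkl","wb"));cv2.imwrite("pics/w2.png",f[:,:,::-1])
```

```text
2.625 [0.53003502 0.171114   0.29986451] [-2.82458633e-04  7.32131964e-01  6.81162694e-01 -3.01699072e-04] [ 1.78584510e-01 -1.33987020e-01  1.71218864e+00  1.49372678e-04
  1.56420399e+00  2.50680518e-01]
```

View pics/w2.png

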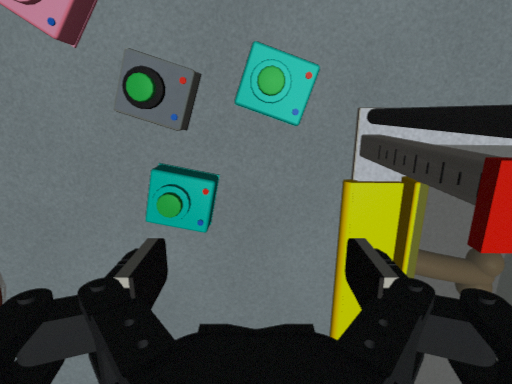

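Run:
```python
import cv2
w=cv2.imread("pics/w2.png");t=cv2.imread("pics/top0.png");s=cv2.imread("pics/scene0.png")
def c(im,x0,y0,x1,y1,k,n):cv2.imwrite(f"pics/{n}.png",cv2.resize(im[y0:y1,x0:x1],None,fx=k,fy=k,interpolation=cv2.INTER_NEAREST))
c(w,325,140,512,260,4,"w2c");c(t,170,110,220,190,7,"t2c");c(s,260,90,310,160,8,"s2c")
```

```text
(no output)
```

View pics/w2c.png

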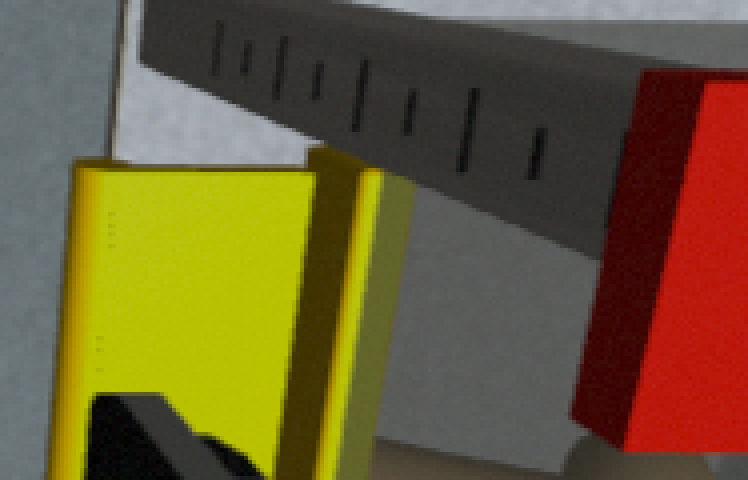

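View pics/t2c.png

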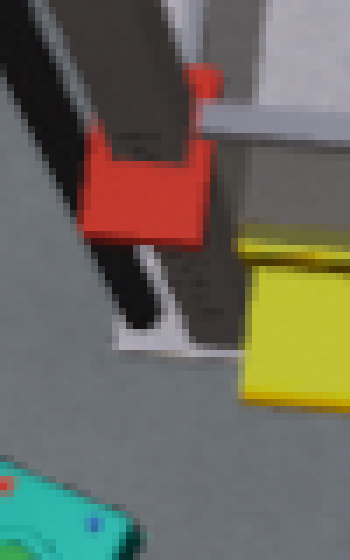

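View pics/s2c.png

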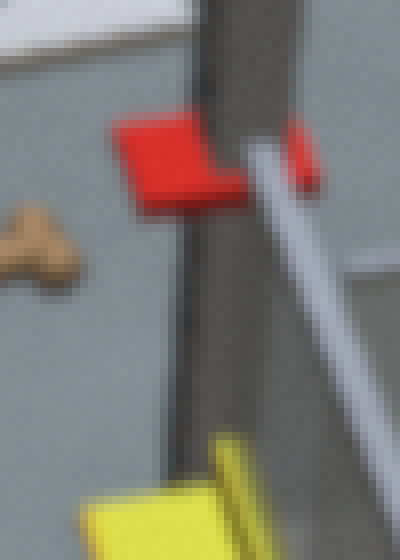

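Run:
```python
from h import *
import pickle
from scipy.optimize import least_squares
np.set_printoptions(precision=4,suppress=True)
W=pickle.load(open("w2.pkl","rb"));W1=pickle.load(open("w1.pkl","rb"))
C={"top":calibration("top"),"scene":calibration("scene"),"w":W,"w1":W1}
obs=[("top",1,204.6,167.9),("top",-1,324.3,177.3),("scene",1,270.5,154.3),("scene",-1,300.4,247.5),("w",1,343.5,180)]
def f(p):
    m=p[:3];a=np.array([np.sin(-p[3]),np.cos(p[3]),0]);r=[]
    for n,s,u,v in obs:
        e=m+s*.18*a;o=C[n]['world_from_camera'][:3,3];d=e-o
        k=np.cross(d,a);k/=np.linalg.norm(k)
        if k[0]>0:k=-k
        r+=list(proj(n,e+.008*k,C[n])-[u,v])
    return r
# p[2] axis height; bottom = -8mm
q=least_squares(f,[.61,-.02,.115,-.08]);print("bead axis mid",q.x,"lower edge",q.x[2]-.008,np.round(q.fun,1))
def tri2(ob):
    def g(P):return np.concatenate([proj(n,P,C[n])-[u,v] for n,u,v in ob])
    q=least_squares(g,[.65,.19,.23]);return q.x,np.round(q.fun,1)
print("mark topL",tri2([("w",501.5,160),("top",181.9,142.9),("scene",274,105.6)]))
print("mark topR",tri2([("w",481.25,252.5),("top",199.2,143.9),("scene",277.5,115.4)]))
print("mark botL",tri2([("w",485,157.5),("top",181.9,144.6)]))
print("mark botR",tri2([("w",467.5,244.5),("top",199.2,145)]))
print("start",tri2([("w",139.5,86),("w1",293,107),("top",167.7,240),("scene",202.9,156.3)]))
```

```text
bead axis mid [ 0.614  -0.0178  0.121  -0.0687] lower edge 0.11295306102334862 [-0.6 -1.  -0.5 -1.1 -1.5  0.4 -0.8  0.8  0.2  0.3]
mark topL (array([0.6443, 0.208 , 0.2856]), array([-0.1,  0.1, -0.8, -0.7, -0.2,  0.2]))
mark topR (array([0.6408, 0.1615, 0.2856]), array([-0. ,  0.1, -0.6, -0.2, -0. ,  0.4]))
mark botL (array([0.6411, 0.2085, 0.2796]), array([-0.1,  0.1, -0.7, -0.6]))
mark botR (array([0.6407, 0.1613, 0.2756]), array([-0. ,  0. , -0.1, -0.2]))
start (array([0.4029, 0.2746, 0.0618]), array([ 0.4,  0.6,  0.3, -0.1, -0.8,  0. , -1.1, -0.3]))
```

Run:
```python
from h import *
for n in("scene","top"):
    f=grab_frame(n)[:,:,::-1]; s=state()
    P=proj(n,s['tool_pos']);x,y=int(P[0]),int(P[1]);print(n,P)
    x0,y0=max(0,x-60),max(0,y-70)
    cv2.imwrite(f"pics/{n}3.png",cv2.resize(f[y0:y0+110,x0:x0+130],None,fx=6,fy=5.4,interpolation=cv2.INTER_CUBIC));print(x0,y0)
```

```text
scene [240.89455647 117.2575545 ]
180 47
top [193.15364338 183.21070062]
133 113
```

View pics/scene3.png

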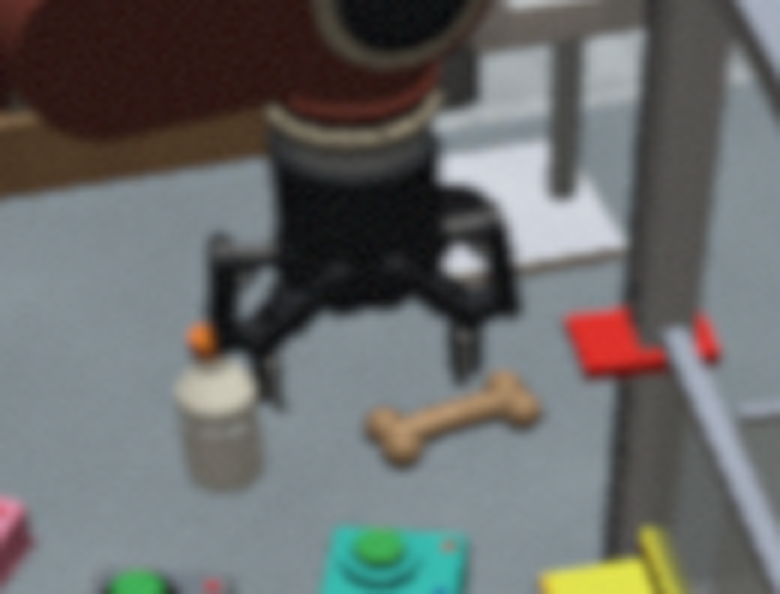

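View pics/top3.png

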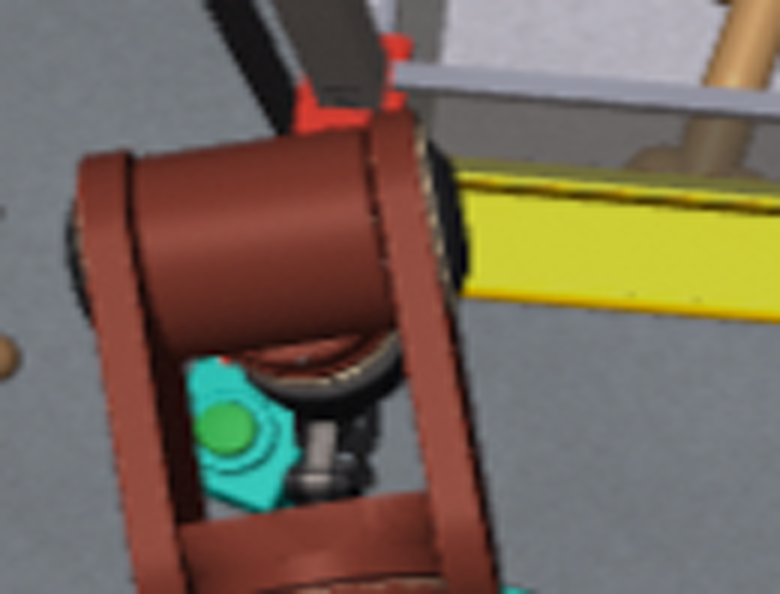

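Run:
```python
from h import *
s=state();q=s['tool_rot'];Rt=R.from_quat([*q[1:],q[0]]).as_matrix();p=s['tool_pos']
for nm,x,y in [("shoulder top in",442,190),("shoulder top mid",470,188),("elbow top out",497,205),("link mid",470,220),("elbow out",510,250),("coupler bottom",517,310),("tip R",463,380),("tip L",280,405),("L elbow top",222,235),("L elbow out",208,255),("L link body",275,252),("body bot",360,305),("flange top R",440,140),("flange L",270,150),("red L",270,110)]:
    o,d=ray("scene",180+x/6,47+y/5.4);o=Rt.T@(o-p);d=Rt.T@d
    print(nm,[np.round((o+d*(a-o[0])/d[0])*1000) for a in (-.013,0,.013)])
```

```text
shoulder top in [array([ -13.,   37., -125.]), array([   0.,   39., -116.]), array([  13.,   42., -106.])]
shoulder top mid [array([ -13.,   49., -125.]), array([   0.,   52., -115.]), array([  13.,   55., -105.])]
elbow top out [array([ -13.,   62., -113.]), array([  -0.,   65., -103.]), array([ 13.,  68., -93.])]
link mid [array([ -13.,   49., -106.]), array([  0.,  52., -96.]), array([ 13.,  55., -86.])]
elbow out [array([-13.,  68., -84.]), array([  0.,  71., -74.]), array([ 13.,  74., -64.])]
coupler bottom [array([-13.,  72., -45.]), array([  0.,  75., -34.]), array([ 13.,  79., -23.])]
tip R [array([-13.,  46.,  -2.]), array([ 0., 49., 10.]), array([13., 51., 21.])]
tip L [array([-13., -44.,  -2.]), array([  0., -43.,  10.]), array([ 13., -42.,  22.])]
L elbow top [array([ -13.,  -62., -115.]), array([   0.,  -61., -105.]), array([ 13., -60., -95.])]
L elbow out [array([ -13.,  -69., -104.]), array([  0., -68., -94.]), array([ 13., -67., -84.])]
L link body [array([ -13.,  -39., -101.]), array([  0., -38., -91.]), array([ 13., -37., -81.])]
body bot [array([-13.,  -3., -62.]), array([ -0.,  -1., -51.]), array([ 13.,   1., -40.])]
flange top R [array([ -13.,   36., -154.]), array([   0.,   39., -144.]), array([  13.,   41., -135.])]
flange L [array([ -13.,  -37., -159.]), array([   0.,  -36., -150.]), array([  13.,  -34., -141.])]
red L [array([ -13.,  -36., -180.]), array([   0.,  -34., -171.]), array([  13.,  -33., -163.])]
```

Call:
{"op": "servo_tool", "data": {
  "deltas": [
    [[0,-10,-60,0,0],[0,-20,-120,0,0],[0,-35,-181,0,0],[0,-35,-181,0,0],[0,-35,-181,0,0]]
  ]
}}

```text
time: 3.35
tool_pos: [0.4957, -0.0111, 0.3004]
tool_rot: [-0.0, 0.733, 0.68, 0.0]
contact_force: [-0.3, 1.3, 0.4]
gripper_width: -0.002
```

Run:
```python
from h import *
n="scene"
f=grab_frame(n)[:,:,::-1]; s=state();print(s['time'],s['tool_pos'],s['gripper_width'],s['contact_force'])
P=proj(n,s['tool_pos']);x,y=int(P[0]),int(P[1]);x0,y0=max(0,x-60),max(0,y-80);print(x0,y0,P)
cv2.imwrite(f"pics/s4.png",cv2.resize(f[y0:y0+110,x0:x0+130],None,fx=6,fy=5.4,interpolation=cv2.INTER_CUBIC))
```

```text
3.4 [ 0.49583809 -0.01047409  0.30035751] -0.0023293250205697366 [0.04378075 0.07250768 0.46389352]
186 84 [246.08476855 164.73736019]
```

View pics/s4.png

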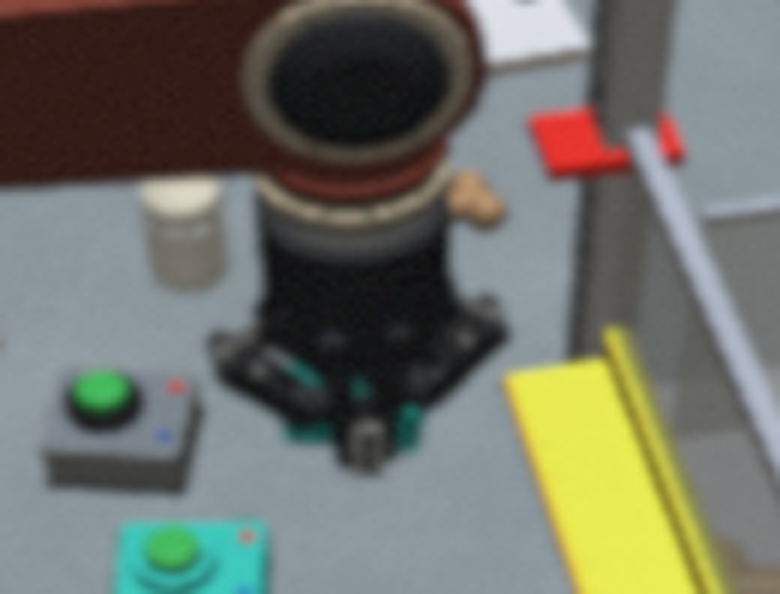

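Run:
```python
from h import *
s=state();q=s['tool_rot'];Rt=R.from_quat([*q[1:],q[0]]).as_matrix();p=s['tool_pos']
for nm,x,y in [("R notch",450,310),("R elbow top",485,298),("R elbow out",507,325),("R elbow under",490,350),("L elbow top",220,335),("L elbow out",207,350),("tip",365,475),("body bot?",360,350),("L notch",262,320)]:
    o,d=ray("scene",186+x/6,84+y/5.4);o=Rt.T@(o-p);d=Rt.T@d
    print(nm,[np.round((o+d*(a-o[0])/d[0])*1000) for a in (-.013,0,.013)])
```

```text
R notch [array([-13.,  37., -91.]), array([  0.,  40., -78.]), array([ 13.,  43., -64.])]
R elbow top [array([-13.,  51., -96.]), array([  0.,  54., -82.]), array([ 13.,  58., -69.])]
R elbow out [array([-13.,  60., -77.]), array([  0.,  64., -63.]), array([ 13.,  68., -49.])]
R elbow under [array([-13.,  54., -62.]), array([  0.,  57., -48.]), array([ 13.,  60., -33.])]
L elbow top [array([-13., -56., -96.]), array([  0., -55., -83.]), array([ 13., -54., -69.])]
L elbow out [array([-13., -62., -88.]), array([  0., -61., -74.]), array([ 13., -60., -61.])]
tip [array([-13.,  -1.,  14.]), array([ 0.,  1., 30.]), array([13.,  3., 46.])]
body bot? [array([-13.,  -1., -74.]), array([  0.,   1., -60.]), array([ 13.,   4., -46.])]
L notch [array([ -13.,  -39., -102.]), array([  0., -38., -88.]), array([ 13., -36., -75.])]
```

Call:
{"op": "servo_tool", "data": {
  "deltas": [
    [[0,0,0,-60,0],[0,0,0,-120,0],[0,0,0,-180,0],[0,0,0,-230,0],[0,0,0,-255,0]]
  ]
}}

```text
time: 4.03
tool_pos: [0.4937, -0.0091, 0.0417]
tool_rot: [-0.002, 0.732, 0.681, -0.002]
contact_force: [-0.3, -0.5, 0.8]
gripper_width: 0.001
```

Call:
{"op": "servo_tool", "data": {
  "deltas": [
    [[0,0,0,-10,0],[0,0,0,-20,0],[0,0,0,-21,0],[0,0,0,-21,0]]
  ]
}}

```text
time: 4.53
tool_pos: [0.4966, -0.0113, 0.0254]
tool_rot: [0.001, 0.733, 0.68, 0.001]
contact_force: [0.1, -0.2, 0.1]
gripper_width: -0.002
```

Run:
```python
from h import *
n="scene"
f=grab_frame(n)[:,:,::-1]; s=state();print(s['time'],s['tool_pos'],s['gripper_width'],s['contact_force'])
P=proj(n,s['tool_pos']);x,y=int(P[0]),int(P[1]);x0,y0=max(0,x-50),max(0,y-80);print(x0,y0,P)
cv2.imwrite(f"pics/s5.png",cv2.resize(f[y0:y0+110,x0:x0+130],None,fx=6,fy=5.4,interpolation=cv2.INTER_CUBIC))
```

```text
4.575 [ 0.49663405 -0.01137922  0.02546689] 0.0017140307782157283 [-0.12807139  0.17983861 -0.69593967]
198 140 [248.72709746 220.13013894]
```

View pics/s5.png

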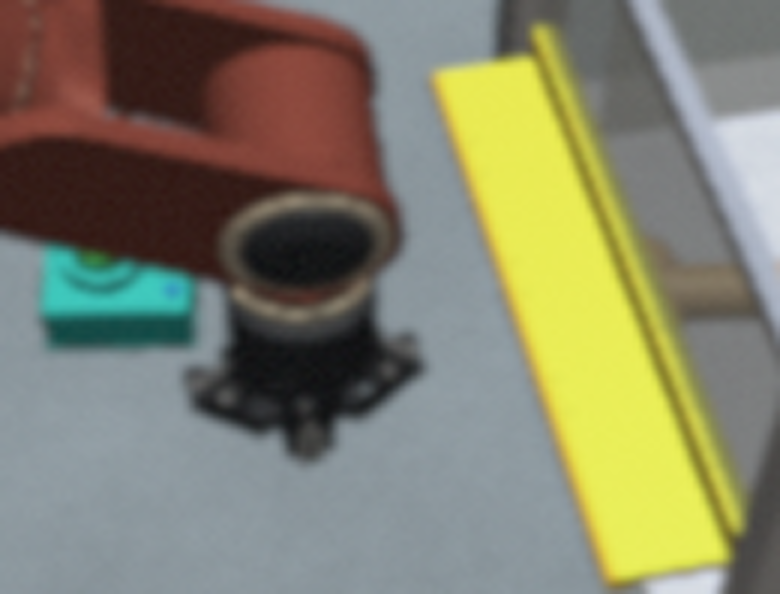

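Call:
{"op": "servo_tool", "data": {
  "deltas": [
    [[0,15,0,-1,0],[0,30,-1,-2,0],[0,38,-1,-2,0],[0,42,-1,-2,0],[0,46,-1,-2,0]]
  ]
}}

```text
time: 5.2
tool_pos: [0.5418, -0.0122, 0.0221]
tool_rot: [-0.0, 0.733, 0.68, -0.0]
contact_force: [-0.2, -0.5, 0.1]
gripper_width: -0.001
```

Call:
{"op": "servo_tool", "data": {
  "deltas": [
    [[0,4,0,0,0],[0,8,0,0,0],[0,10,0,0,0],[0,12,0,0,0]]
  ]
}}

```text
time: 5.7
tool_pos: [0.5538, -0.0122, 0.0224]
tool_rot: [-0.0, 0.733, 0.68, -0.0]
contact_force: [-0.7, -0.1, -0.4]
gripper_width: 0.002
```

Call:
{"op": "servo_tool", "data": {
  "deltas": [
    [[0,3,0,0,0],[0,6,0,0,0],[0,6,0,4,0],[0,6,0,8,0],[0,6,0,12,0]]
  ]
}}

```text
time: 6.32
tool_pos: [0.5594, -0.0122, 0.0345]
tool_rot: [-0.0, 0.733, 0.68, -0.0]
contact_force: [-0.6, -0.2, -2.2]
gripper_width: 0.001
```

Run:
```python
from h import *
n="scene"
f=grab_frame(n)[:,:,::-1]; s=state();print(s['time'],s['tool_pos'],s['gripper_width'],s['contact_force'])
cv2.imwrite(f"pics/s6.png",cv2.resize(f[140:250,198:328],None,fx=6,fy=5.4,interpolation=cv2.INTER_CUBIC))
```

```text
6.375 [ 0.55950961 -0.01221074  0.03485571] -0.0005030487312394969 [-1.03360156  0.95332708 -0.0632162 ]
```

View pics/s6.png

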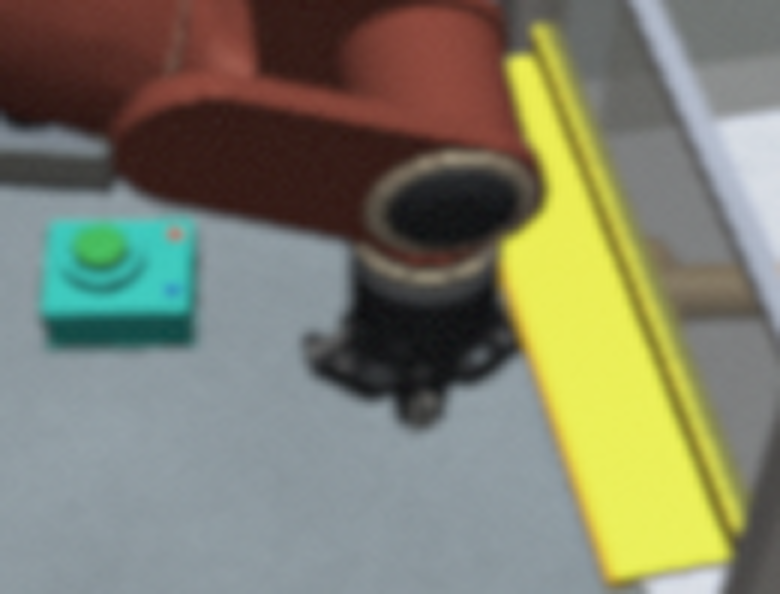

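Call:
{"op": "servo_tool", "data": {
  "deltas": [
    [[0,0,0,3,0],[0,0,0,6,0],[0,0,0,9,0],[0,0,0,12,0],[0,0,0,15,0]]
  ]
}}

```text
time: 7.0
tool_pos: [0.5591, -0.0121, 0.0492]
tool_rot: [-0.001, 0.733, 0.68, -0.0]
contact_force: [-3.7, 0.4, -2.6]
gripper_width: 0.002
```

Run:
```python
from h import *
n="scene"
f=grab_frame(n)[:,:,::-1]; s=state();print(s['time'],s['tool_pos'],s['gripper_width'],s['contact_force'])
cv2.imwrite(f"pics/s7.png",cv2.resize(f[140:250,198:328],None,fx=6,fy=5.4,interpolation=cv2.INTER_CUBIC))
```

```text
7.05 [ 0.55960359 -0.01218906  0.04970245] -0.0008750734141192577 [-1.27015944  1.01707446 -2.33783283]
```

View pics/s7.png

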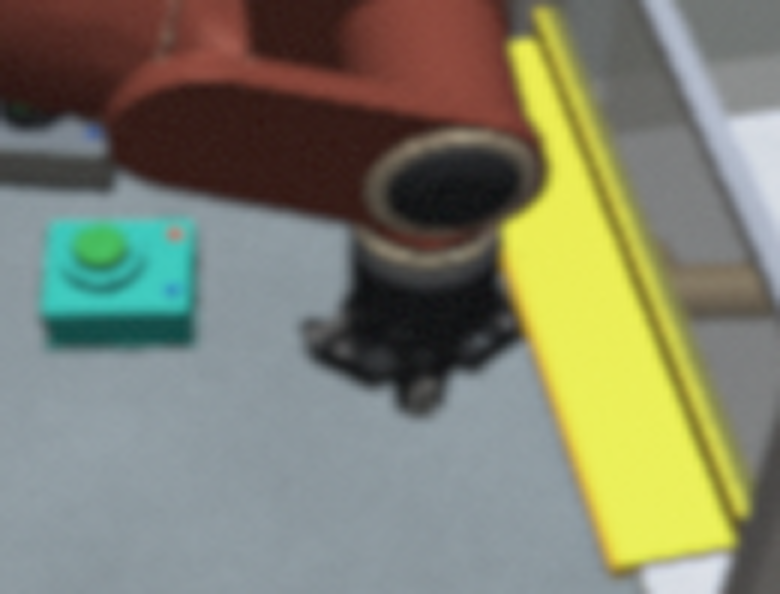

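Call:
{"op": "servo_tool", "data": {
  "deltas": [
    [[0,0,0,8,0],[0,0,0,18,0],[0,0,0,28,0],[0,0,0,38,0],[0,0,0,48,0]]
  ]
}}

```text
time: 7.68
tool_pos: [0.5597, -0.0122, 0.0981]
tool_rot: [-0.0, 0.733, 0.68, 0.0]
contact_force: [-4.9, 0.7, -2.6]
gripper_width: -0.004
```

Call:
{"op": "servo_tool", "data": {
  "deltas": [
    [[0,0,0,10,0],[0,0,0,20,0],[0,0,0,30,0],[0,0,0,38,0],[0,0,0,42,0]]
  ]
}}

```text
time: 8.3
tool_pos: [0.5604, -0.0123, 0.1404]
tool_rot: [0.001, 0.733, 0.68, 0.001]
contact_force: [-1.1, 1.0, -2.6]
gripper_width: -0.001
```

Run:
```python
from h import *
s=state();print(s['time'],s['tool_pos'],s['gripper_width'],s['contact_force'])
for n in("scene","top"):
    cv2.imwrite(f"pics/{n}8.png",grab_frame(n)[:,:,::-1])
s=cv2.imread("pics/scene8.png");t=cv2.imread("pics/top8.png")
cv2.imwrite("pics/s8c.png",cv2.resize(s[90:260,230:350],None,fx=5,fy=3.5,interpolation=cv2.INTER_CUBIC))
cv2.imwrite("pics/t8c.png",cv2.resize(t[100:200,170:350],None,fx=4.4,fy=4.4,interpolation=cv2.INTER_CUBIC))
```

```text
8.3 [ 0.56044291 -0.01231635  0.1404359 ] -0.0014597041088096718 [-1.05124815  0.9944475  -2.6034434 ]
```

View pics/s8c.png

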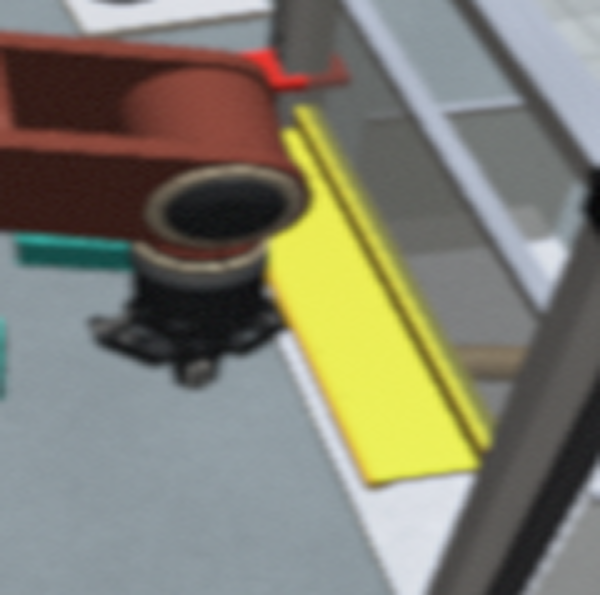

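View pics/t8c.png

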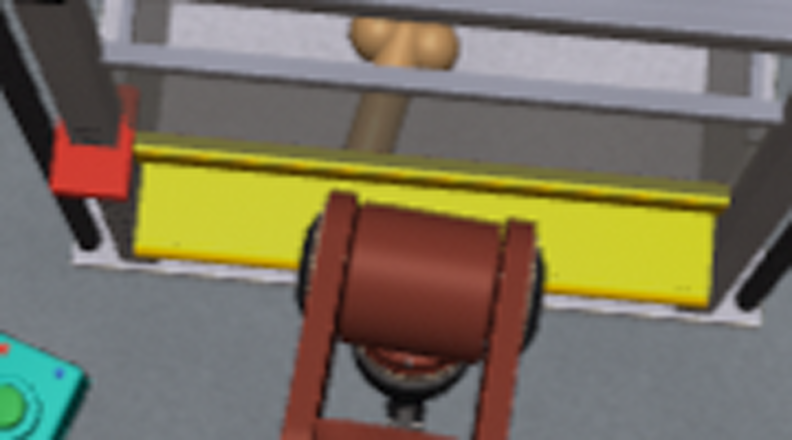

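```bash
cat >> h.py <<'E'
from scipy.optimize import least_squares
def fitlip(obs,C,fix=None,p0=(.61,-.02,.2,-.07)):
    def f(p):
        if fix is not None: p=[fix[0],fix[1],p[0],fix[2]]
        m=np.array(p[:3]);a=np.array([np.sin(-p[3]),np.cos(p[3]),0]);r=[]
        for n,s,u,v in obs:
            e=m+s*.18*a;o=C[n]['world_from_camera'][:3,3]
            k=np.cross(e-o,a);k/=np.linalg.norm(k)
            if k[0]>0:k=-k
            r+=list(proj(n,e+.008*k,C[n])-[u,v])
        return r
    q=least_squares(f,p0 if fix is None else [.2]);z=q.x[2] if fix is None else q.x[0]
    print(q.x,"lower edge",round(z-.008,4),np.round(q.fun,1));return q.x
E
python3 - <<'E'
from h import *
C={n:calibration(n) for n in("top","scene")}
o=[("top",1,200.7,158),("top",-1,330.9,169.3),("scene",-1,304,228.3)]
fitlip(o,C);fitlip(o,C,(.614,-.0178,-.0687));fitlip(o[2:],C,(.614,-.0178,-.0687))
o=[("top",1,204.6,167.9),("top",-1,324.3,177.3),("scene",1,270.5,154.3),("scene",-1,300.4,247.5)]
fitlip(o,C);fitlip(o,C,(.614,-.0178,-.0687))
E
```

```text
[ 0.6111151  -0.01963572  0.23408176 -0.06904709] lower edge 0.2261 [ 0.   0.   0.1 -1.1 -1.   0.3]
[0.22811108] lower edge 0.2201 [-0.4 -0.4 -1.  -1.6 -0.4  0.6]
[0.23138315] lower edge 0.2234 [-0.2 -0.1]
[ 0.61359041 -0.0192074   0.12406366 -0.07091604] lower edge 0.1161 [-0.2 -1.3  0.1 -1.  -1.4  0.1 -0.8  0.8]
[0.12222759] lower edge 0.1142 [-0.6 -1.1 -0.4 -1.2 -1.5  0.2 -0.8  0.6]
```

Call:
{"op": "servo_tool", "data": {
  "deltas": [
    [[0,0,0,10,0],[0,0,0,20,0],[0,0,0,30,0],[0,0,0,38,0],[0,0,0,44,0]]
  ]
}}

```text
time: 9.02
tool_pos: [0.5598, -0.0123, 0.184]
tool_rot: [0.0, 0.733, 0.68, 0.0]
contact_force: [-2.7, -1.1, -2.6]
gripper_width: 0.001
```

Call:
{"op": "servo_tool", "data": {
  "deltas": [
    [[0,0,0,3,0],[0,0,0,6,0],[0,0,0,8,0],[0,0,0,8,0]]
  ]
}}

```text
time: 9.52
tool_pos: [0.56, -0.0122, 0.1917]
tool_rot: [0.0, 0.733, 0.68, 0.0]
contact_force: [-1.7, 0.1, -0.9]
gripper_width: 0.001
```

Run:
```python
from h import *
s=state();print(s['time'],s['tool_pos'],s['gripper_width'],s['contact_force'])
for n in("scene","top"):
    cv2.imwrite(f"pics/{n}9.png",grab_frame(n)[:,:,::-1])
s=cv2.imread("pics/scene9.png");t=cv2.imread("pics/top9.png")
cv2.imwrite("pics/s9c.png",cv2.resize(s[90:240,250:350],None,fx=6,fy=4,interpolation=cv2.INTER_CUBIC))
cv2.imwrite("pics/t9c.png",cv2.resize(t[100:200,170:350],None,fx=4.4,fy=4.4,interpolation=cv2.INTER_CUBIC))
```

```text
9.525 [ 0.55999284 -0.01224792  0.191688  ] 0.0007566892388867195 [-1.70852842  0.08665158 -0.85922118]
```

View pics/s9c.png

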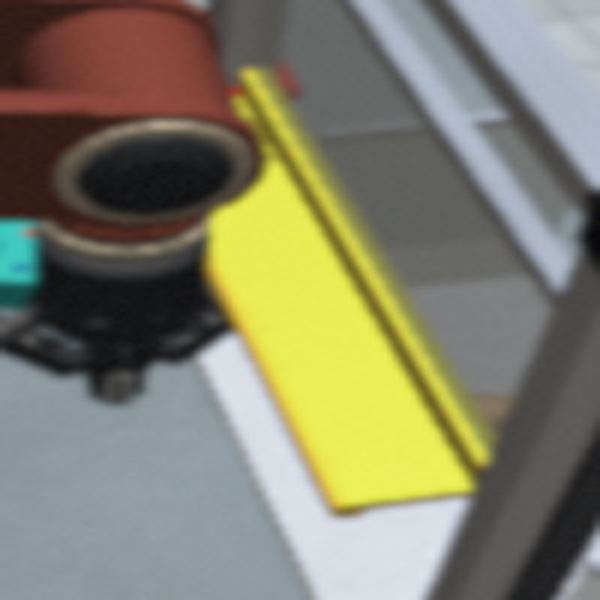

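View pics/t9c.png

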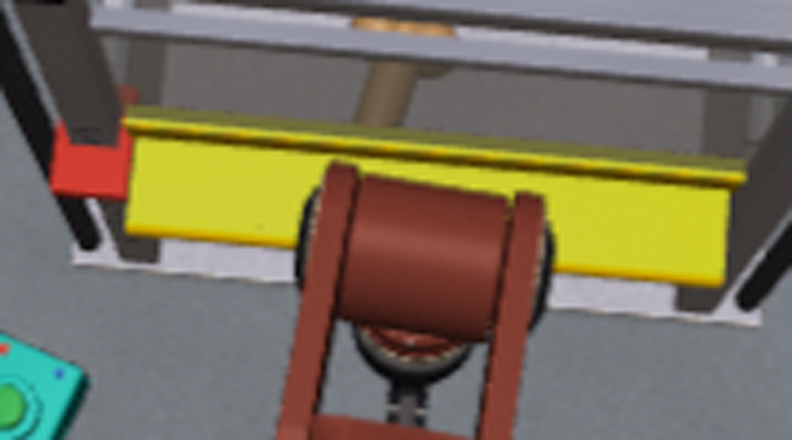

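Run:
```python
from h import *
C={n:calibration(n) for n in("top","scene")}
o=[("top",1,198.9,152.7),("top",-1,334.8,164.8),("scene",-1,305.8,217.5)]
fitlip(o,C);fitlip(o,C,(.614,-.0178,-.0687));fitlip(o[2:],C,(.614,-.0178,-.0687))
```

```text
[ 0.61052377 -0.02054279  0.28768395 -0.073058  ] lower edge 0.2797 [ 0.1  0.   0.  -0.9 -0.8  0.2]
[0.280211] lower edge 0.2722 [-0.6 -0.2 -1.5 -1.8  0.1  0.5]
[0.28248049] lower edge 0.2745 [0.2 0. ]
```

Call:
{"op": "servo_tool", "data": {
  "deltas": [
    [[0,0,0,-7,0],[0,0,0,-18,0],[0,-10,0,-20,0],[0,-30,0,-20,0],[0,-60,10,0,0]]
  ]
}}

```text
time: 10.25
tool_pos: [0.4977, -0.0023, 0.1894]
tool_rot: [-0.002, 0.734, 0.679, -0.001]
contact_force: [0.5, 0.2, 0.5]
gripper_width: -0.001
```

Call:
{"op": "servo_tool", "data": {
  "deltas": [
    [[0,0,20,40,0],[0,0,60,90,0],[0,0,110,140,0],[0,0,165,155,0],[0,0,170,155,0]]
  ]
}}

```text
time: 10.88
tool_pos: [0.4996, 0.1705, 0.3489]
tool_rot: [0.001, 0.732, 0.681, 0.002]
contact_force: [-0.8, 0.2, 0.6]
gripper_width: 0.003
```

Run:
```python
from h import *
import pickle
c=calibration("wrist");f=grab_frame("wrist");s=state();print(s['time'],s['tool_pos'],s['tool_rot'])
pickle.dump(c,open("w10.pkl","wb"));cv2.imwrite("pics/w10.png",f[:,:,::-1])
```

```text
10.925 [0.49935965 0.16970464 0.34722657] [3.38855114e-04 7.32278786e-01 6.81004422e-01 8.01447941e-04]
```

View pics/w10.png

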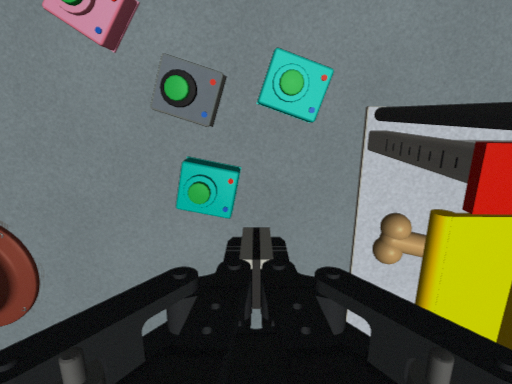

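Run:
```python
from h import *
for n in("scene","top"):
    cv2.imwrite(f"pics/{n}10.png",grab_frame(n)[:,:,::-1])
s=cv2.imread("pics/scene10.png");t=cv2.imread("pics/top10.png");w=cv2.imread("pics/w10.png")
cv2.imwrite("pics/s10c.png",cv2.resize(s[90:240,255:355],None,fx=6,fy=4,interpolation=cv2.INTER_CUBIC))
cv2.imwrite("pics/t10c.png",cv2.resize(t[100:200,170:350],None,fx=4.4,fy=4.4,interpolation=cv2.INTER_CUBIC))
cv2.imwrite("pics/w10c.png",cv2.resize(w[120:320,392:512],None,fx=5,fy=3,interpolation=cv2.INTER_CUBIC))
```

```text
(no output)
```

View pics/s10c.png

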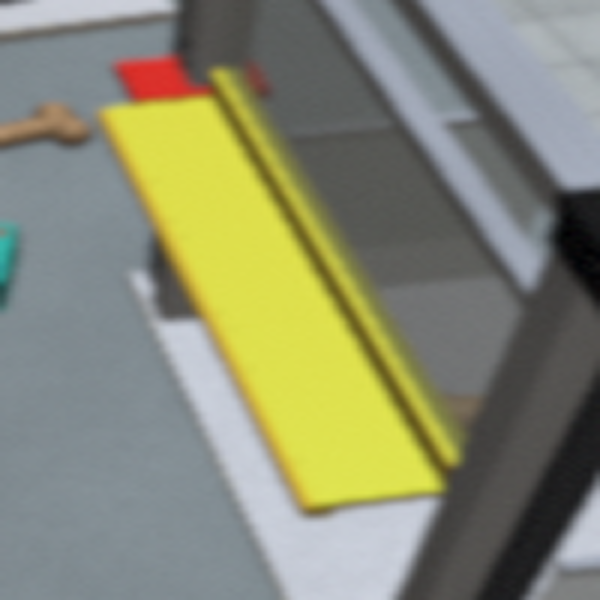

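View pics/t10c.png

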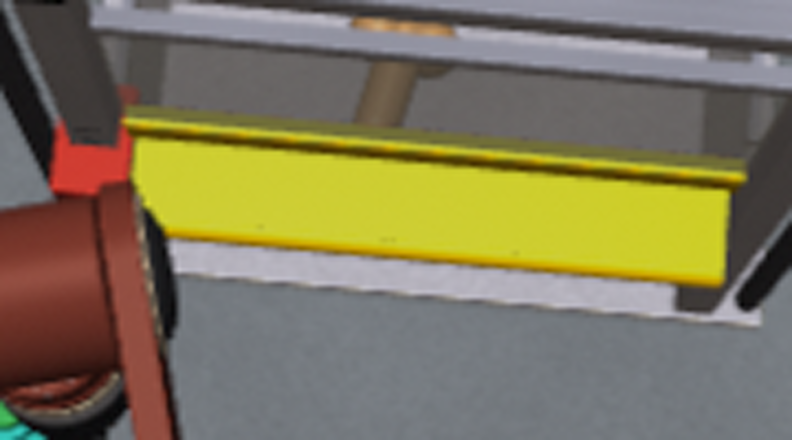

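View pics/w10c.png

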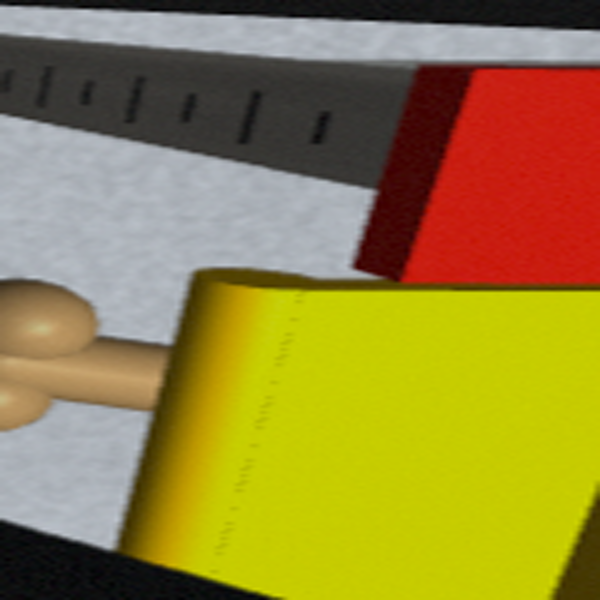

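Run:
```python
from h import *
import pickle
np.set_printoptions(precision=4,suppress=True)
C={n:calibration(n) for n in("top","scene")};C['w']=pickle.load(open("w10.pkl","rb"));C['v']=pickle.load(open("w2.pkl","rb"))
o=[("top",1,198.9,152.7),("top",-1,334.8,164.8),("scene",1,271.5,117.3),("scene",-1,305.8,217.7),("w",1,431,210.7)]
p=fitlip(o,C);fitlip(o[:4],C);fitlip(o[2:],C)
fitlip(o,C,(.614,-.0178,-.0687))
def tri2(ob):
    def g(P):return np.concatenate([proj(n,P,C[n])-[u,v] for n,u,v in ob])
    q=least_squares(g,[.65,.19,.23]);return q.x,np.round(q.fun,1)
print(tri2([("w",486.4,142.3),("top",181.9,142.9),("scene",274,105.7)]),tri2([("w",472.6,214),("top",199.2,143.9),("scene",277.9,115)]))
print(tri2([("w",486.4,142.3),("v",501.5,160)]),tri2([("w",472.6,214),("v",481.25,252.5)]))
print("bot",tri2([("w",475.4,142.3),("v",485,157.5)]),tri2([("w",463,209.3),("v",467.5,244.5)]))
```

```text
[ 0.6124 -0.0178  0.2808 -0.073 ] lower edge 0.2728 [-0.6  0.  -1.5 -1.  -1.4  1.6 -0.8  0.4  0.4  0.4]
[ 0.6116 -0.0208  0.2878 -0.0798] lower edge 0.2798 [ 0.3 -0.9  0.1 -0.9 -0.9  0.5 -0.8  0. ]
[ 0.6132 -0.0172  0.2816 -0.0659] lower edge 0.2736 [-1.6  1.3 -0.  -0.1  0.4 -0. ]
[0.2797] lower edge 0.2717 [-0.6 -0.2 -1.6 -1.8 -1.2  1.8  0.1  0.4  0.7 -0.2]
(array([0.6443, 0.2082, 0.2849]), array([-0.1,  0.2, -0.8, -0.6, -0.3,  0.2])) (array([0.6408, 0.1617, 0.2856]), array([ 0.1,  0.1, -0.7, -0.2, -0.5,  0.8]))
(array([0.6384, 0.2096, 0.2929]), array([ 0.2, -0.1, -0.1,  0.1])) (array([0.6399, 0.1622, 0.2868]), array([ 0., -0., -0.,  0.]))
bot (array([0.6481, 0.2066, 0.2703]), array([ 0.1, -0. , -0. ,  0. ])) (array([0.6388, 0.1628, 0.2785]), array([-0.4,  0. ,  0.3, -0. ]))
```

Call:
{"op": "servo_tool", "data": {
  "deltas": [
    [[0,0,10,40,0],[0,10,20,80,0],[0,30,30,100,0],[0,50,30,100,0],[0,50,30,100,0]]
  ]
}}

```text
time: 11.65
tool_pos: [0.5504, 0.196, 0.4442]
tool_rot: [-0.001, 0.734, 0.679, -0.002]
contact_force: [-0.3, -0.1, -0.7]
gripper_width: 0.002
```

Run:
```python
from h import *
import pickle
c=calibration("wrist");f=grab_frame("wrist");s=state();print(s['time'],s['tool_pos'],s['tool_rot'])
pickle.dump(c,open("w11.pkl","wb"));cv2.imwrite("pics/w11.png",f[:,:,::-1])
w=f[:,:,::-1]
cv2.imwrite("pics/w11c.png",cv2.resize(w[100:300,330:470],None,fx=5,fy=3,interpolation=cv2.INTER_CUBIC))
```

```text
11.7 [0.54976882 0.19620979 0.44438744] [-0.00082963  0.7342281   0.67890043 -0.00161622]
```

View pics/w11.png

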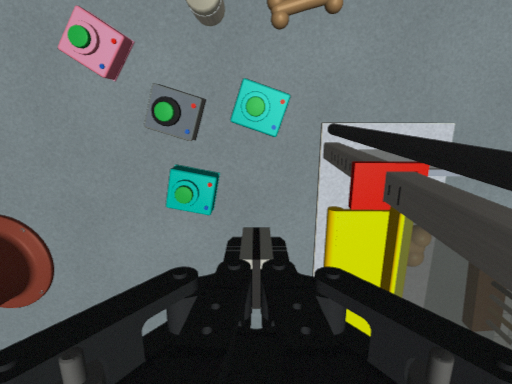

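View pics/w11c.png

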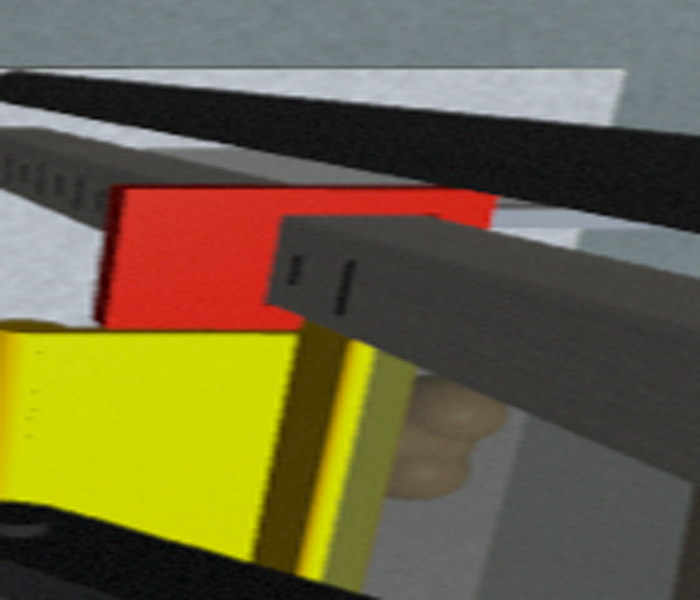

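Run:
```python
import cv2
w=cv2.imread("pics/w11.png");cv2.imwrite("pics/w11d.png",cv2.resize(w[150:240,310:390],None,fx=7,fy=6.5,interpolation=cv2.INTER_CUBIC))
```

```text
(no output)
```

View pics/w11d.png

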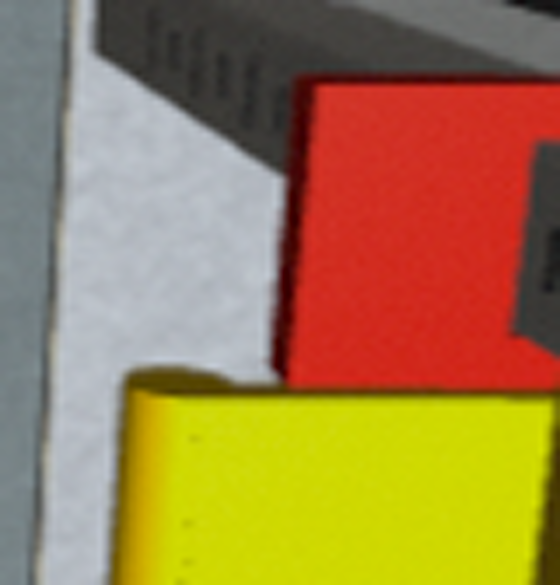

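Run:
```python
from h import *
import pickle
np.set_printoptions(precision=4,suppress=True)
C={n:calibration(n) for n in("top","scene")};C['w']=pickle.load(open("w10.pkl","rb"));C['v']=pickle.load(open("w2.pkl","rb"));C['u']=pickle.load(open("w11.pkl","rb"))
fitlip([("scene",-1,305.8,217.7),("w",1,431,210.7),("u",1,327.9,208.2)],C)
fitlip([("w",1,431,210.7),("u",1,327.9,208.2),("top",1,198.9,152.7),("top",-1,334.8,164.8),("scene",1,271.5,117.3),("scene",-1,305.8,217.7)],C)
def tri2(ob):
    def g(P):return np.concatenate([proj(n,P,C[n])-[u,v] for n,u,v in ob])
    q=least_squares(g,[.65,.19,.23]);return q.x,np.round(q.fun,1)
print(tri2([("w",486.4,142.3),("u",354.7,162.9)]),tri2([("w",472.6,214),("u",351.4,209.7)]))
print(tri2([("w",486.4,142.3),("u",354.7,162.9),("v",501.5,160),("top",181.9,142.9),("scene",274,105.7)]),tri2([("w",472.6,214),("v",481.25,252.5),("u",351.4,209.7),("top",199.2,143.9),("scene",277.9,115)]))
```

```text
[ 0.6138 -0.0178  0.2799 -0.0677] lower edge 0.2719 [ 0.1  0.4  0.3  0.  -0.4 -0.2]
[ 0.6127 -0.0179  0.2804 -0.0738] lower edge 0.2724 [ 0.6  0.3 -0.3  0.1 -0.5 -0.1 -1.5 -1.  -1.3  1.7 -0.8  0.5]
(array([0.6422, 0.2086, 0.2878]), array([ 0. ,  0.2, -0. , -0.3])) (array([0.6395, 0.1623, 0.2872]), array([-0. ,  0.2,  0. , -0.3]))
(array([0.6429, 0.2084, 0.2871]), array([ 0.3,  0.4,  0.5, -0.2, -0.4,  0. , -1. , -0.4, -0.7, -0.3])) (array([0.6402, 0.1619, 0.2863]), array([-0. ,  0.2, -0.1,  0.1,  0.4, -0.3, -0.8, -0.1, -0.7,  0.6]))
```

Call:
{"op": "servo_tool", "data": {
  "deltas": [
    [[0,-40,-30,0,0],[0,-55,-80,-20,0],[0,-55,-130,-50,0],[0,-55,-180,-80,0],[0,-55,-208,-130,0]]
  ]
}}

```text
time: 12.32
tool_pos: [0.4941, -0.0128, 0.3164]
tool_rot: [0.001, 0.734, 0.679, 0.001]
contact_force: [0.2, 0.4, -0.5]
gripper_width: -0.001
```

Call:
{"op": "servo_tool", "data": {
  "deltas": [
    [[0,0,0,-55,0],[0,0,0,-110,0],[0,0,0,-140,0],[0,0,0,-144,0],[0,0,0,-144,0]]
  ]
}}

```text
time: 12.95
tool_pos: [0.4947, -0.0105, 0.1732]
tool_rot: [0.0, 0.734, 0.68, 0.0]
contact_force: [-0.2, 0.7, 0.2]
gripper_width: -0.001
```

Call:
{"op": "servo_tool", "data": {
  "deltas": [
    [[0,25,-1,-1,0],[0,45,-1,-1,0],[0,55,-1,-1,0],[0,62,-1,-1,0],[0,65,-1,-1,0]]
  ]
}}

```text
time: 13.58
tool_pos: [0.56, -0.0113, 0.1719]
tool_rot: [0.0, 0.733, 0.68, 0.0]
contact_force: [0.3, -0.1, -0.8]
gripper_width: 0.0
```

Call:
{"op": "servo_tool", "data": {
  "deltas": [
    [[0,0,0,8,0],[0,0,0,14,0],[0,0,0,18,0],[0,0,0,22,0],[0,0,0,25,0]]
  ]
}}

```text
time: 14.2
tool_pos: [0.5591, -0.0112, 0.1959]
tool_rot: [-0.001, 0.733, 0.68, -0.0]
contact_force: [-1.3, -0.9, -2.3]
gripper_width: -0.001
```

Call:
{"op": "servo_tool", "data": {
  "deltas": [
    [[0,0,0,2,0],[0,0,0,3,0],[0,0,0,3,0]]
  ]
}}

```text
time: 14.58
tool_pos: [0.5593, -0.0112, 0.199]
tool_rot: [-0.001, 0.733, 0.68, -0.0]
contact_force: [-3.7, 0.5, -1.1]
gripper_width: 0.003
```

Call:
{"op": "servo_tool", "data": {
  "deltas": [
    [[0,0,0,1,0],[0,0,0,1,0],[0,0,0,-12,0],[0,0,0,-20,0],[0,-10,0,-20,0]]
  ]
}}

```text
time: 15.2
tool_pos: [0.5494, -0.0112, 0.1783]
tool_rot: [-0.001, 0.733, 0.68, -0.0]
contact_force: [-0.5, -0.8, 0.2]
gripper_width: 0.001
```

Call:
{"op": "servo_tool", "data": {
  "deltas": [
    [[0,-20,0,0,0],[0,-52,10,10,0],[0,-52,40,55,0],[0,-52,80,100,0],[0,-52,120,145,0]]
  ]
}}

```text
time: 15.82
tool_pos: [0.4971, 0.1097, 0.3262]
tool_rot: [0.0, 0.734, 0.68, 0.001]
contact_force: [0.8, 0.1, 0.4]
gripper_width: 0.002
```

Call:
{"op": "servo_tool", "data": {
  "deltas": [
    [[0,0,40,22,0],[0,0,62,22,0],[0,0,62,22,0],[0,0,62,22,0]]
  ]
}}

```text
time: 16.32
tool_pos: [0.4974, 0.1702, 0.346]
tool_rot: [0.0, 0.734, 0.68, -0.0]
contact_force: [0.4, 0.3, -0.2]
gripper_width: 0.0
```

Run:
```python
from h import *
import pickle
c=calibration("wrist");f=grab_frame("wrist");s=state();print(s['time'],s['tool_pos'],s['tool_rot'])
pickle.dump(c,open("w12.pkl","wb"));w=f[:,:,::-1];cv2.imwrite("pics/w12.png",w)
cv2.imwrite("pics/w12c.png",cv2.resize(w[120:320,392:512],None,fx=5,fy=3,interpolation=cv2.INTER_CUBIC))
```

```text
16.375 [0.49751459 0.16995838 0.34594901] [-2.86027986e-06  7.33732196e-01  6.79438698e-01 -3.46875486e-04]
```

View pics/w12c.png

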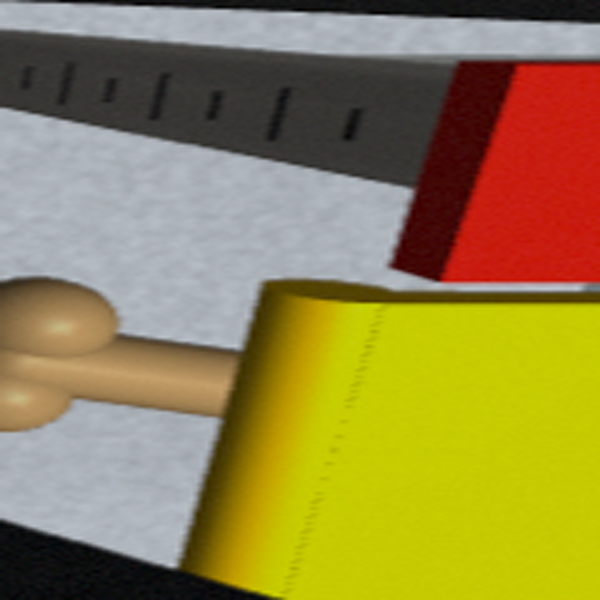

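Call:
{"op": "servo_tool", "data": {
  "deltas": [
    [[0,0,10,40,0],[0,10,20,80,0],[0,30,30,100,0],[0,50,30,100,0],[0,50,30,100,0]]
  ]
}}

```text
time: 17.0
tool_pos: [0.5485, 0.1997, 0.4454]
tool_rot: [-0.0, 0.734, 0.679, -0.001]
contact_force: [0.3, -0.2, -0.0]
gripper_width: -0.002
```

Run:
```python
from h import *
import pickle
c=calibration("wrist");f=grab_frame("wrist");s=state();print(s['time'],s['tool_pos'],s['tool_rot'])
pickle.dump(c,open("w13.pkl","wb"));w=f[:,:,::-1];cv2.imwrite("pics/w13.png",w)
cv2.imwrite("pics/w13c.png",cv2.resize(w[150:240,310:390],None,fx=7,fy=6.5,interpolation=cv2.INTER_CUBIC))
```

```text
17.05 [0.54779997 0.19982847 0.44537626] [-5.12600439e-04  7.33970921e-01  6.79180119e-01 -8.88761872e-04]
```

View pics/w13c.png

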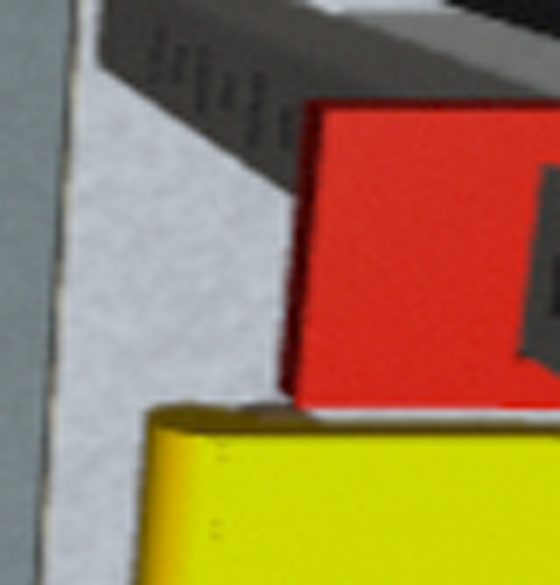

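Run:
```python
from h import *
import pickle
np.set_printoptions(precision=4,suppress=True)
cv2.imwrite("pics/scene14.png",grab_frame("scene")[:,:,::-1]);t=grab_frame("top")[:,:,::-1]
C={n:calibration(n) for n in("top","scene")};C['w']=pickle.load(open("w12.pkl","rb"));C['u']=pickle.load(open("w13.pkl","rb"))
s=cv2.imread("pics/scene14.png");cv2.imwrite("pics/s14c.png",cv2.resize(s[90:240,255:355],None,fx=6,fy=4,interpolation=cv2.INTER_CUBIC))
fix=(.6138,-.0178,-.0677)
fitlip([("w",1,445,214.7),("u",1,331.3,213.8)],C,fix)
fitlip([("scene",-1,306.2,215.8),("w",1,445,214.7),("u",1,331.3,213.8)],C)
def tri2(ob):
    def g(P):return np.concatenate([proj(n,P,C[n])-[u,v] for n,u,v in ob])
    q=least_squares(g,[.65,.19,.23]);return q.x,np.round(q.fun,1)
print(tri2([("w",495.4,141),("u",356.1,166.5)]),tri2([("w",480.4,213.7),("u",352.6,212.8)]))
print(tri2([("w",495.4,141),("u",356.1,166.5),("top",181.9,142.9),("scene",274,105.7)]),tri2([("w",480.4,213.7),("u",352.6,212.8),("top",199.2,143.9),("scene",277.9,115)]))
```

```text
[0.288] lower edge 0.28 [ 0.3 -0.2 -0.5 -0.1]
[ 0.6139 -0.0179  0.288  -0.0675] lower edge 0.28 [ 0.1  0.6  0.3 -0.1 -0.5 -0. ]
(array([0.6422, 0.2086, 0.2881]), array([ 0. ,  0.1, -0. , -0.1])) (array([0.6395, 0.1624, 0.2871]), array([-0. ,  0.2,  0. , -0.3]))
(array([0.6431, 0.2083, 0.2868]), array([-0.3,  0.3,  0.5, -0.1, -1. , -0.4, -0.6, -0.2])) (array([0.6401, 0.1619, 0.2862]), array([-0.1,  0.3,  0.4, -0.2, -0.8, -0.1, -0.7,  0.6]))
```

View pics/s14c.png

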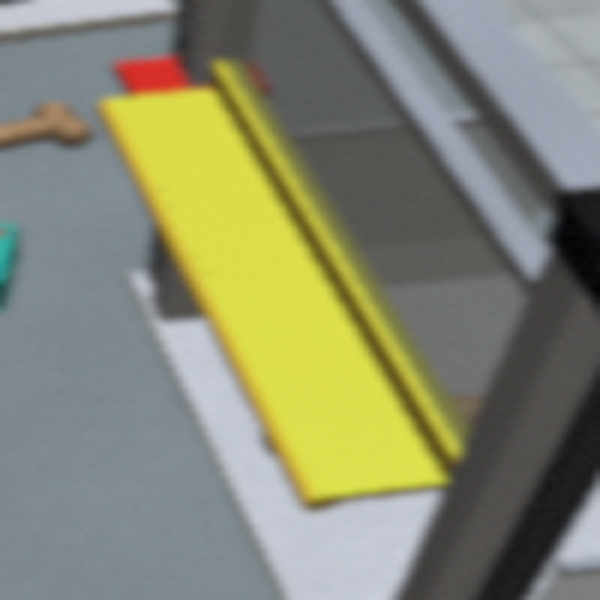

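Call:
{"op": "servo_tool", "data": {
  "deltas": [
    [[0,-50,20,0,0],[0,-100,50,-10,0],[0,-145,75,-40,0],[0,-145,75,-100,0],[0,-145,75,-155,0]]
  ]
}}

```text
time: 17.77
tool_pos: [0.4014, 0.2758, 0.29]
tool_rot: [0.0, 0.733, 0.68, 0.001]
contact_force: [0.3, -0.3, -0.7]
gripper_width: -0.004
```

Call:
{"op": "servo_tool", "data": {
  "deltas": [
    [[0,0,0,-50,0],[0,0,0,-110,0],[0,0,0,-160,0],[0,0,0,-178,0],[0,0,0,-178,0]]
  ]
}}

```text
time: 18.4
tool_pos: [0.4022, 0.2755, 0.113]
tool_rot: [-0.0, 0.733, 0.68, -0.001]
contact_force: [0.3, -0.5, 0.7]
gripper_width: 0.001
```

Run:
```python
from h import *
s=state();print(s['time'],s['tool_pos'],s['contact_force'])
w=grab_frame("wrist")[:,:,::-1];cv2.imwrite("pics/w15.png",w)
print(proj("wrist",[.4029,.2746,.0618]),proj("scene",[.4029,.2746,.0618]))
f=grab_frame("scene")[:,:,::-1];cv2.imwrite("pics/s15.png",cv2.resize(f[90:200,150:280],None,fx=6,fy=5.4,interpolation=cv2.INTER_CUBIC))
```

```text
18.4 [0.40221057 0.2754721  0.11302367] [ 0.26004939 -0.45783508  0.70770889]
[257.62811917 223.924211  ] [201.79342118 156.01942366]
```

View pics/w15.png

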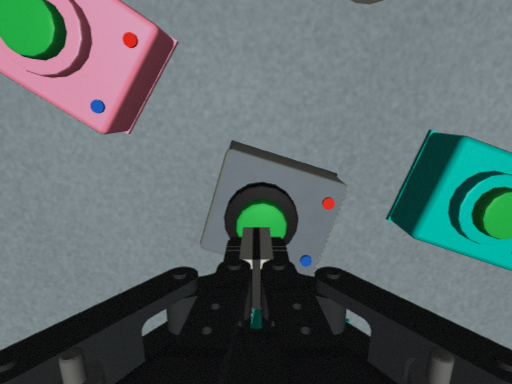

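View pics/s15.png

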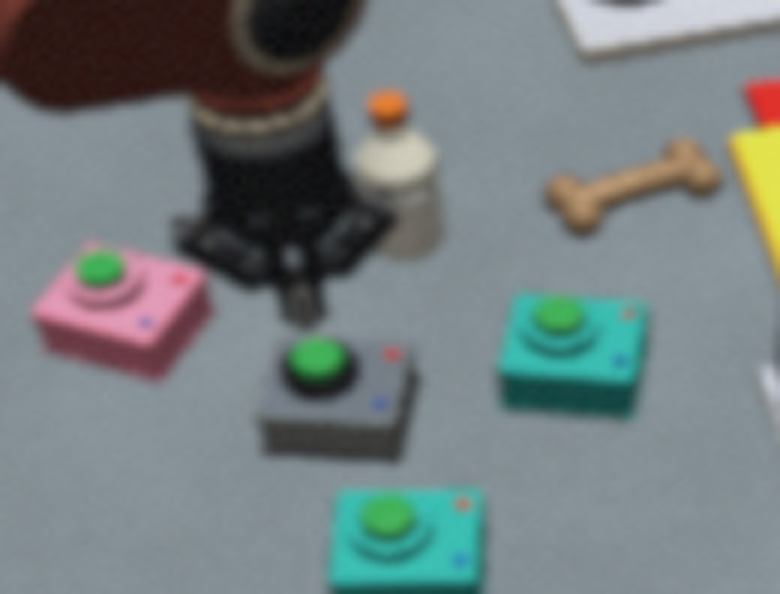

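Call:
{"op": "servo_tool", "data": {
  "deltas": [
    [[0,1,0,-20,0],[0,1,0,-28,0],[0,1,0,-32,0],[0,1,0,-35,0],[0,1,0,-37,0]]
  ]
}}

```text
time: 19.12
tool_pos: [0.4049, 0.2763, 0.0797]
tool_rot: [0.0, 0.733, 0.68, 0.0]
contact_force: [-9.1, -4.7, 23.6]
gripper_width: -0.002
```

Run:
```python
from h import *
s=state();print(s['time'],s['tool_pos'],s['contact_force'])
w=grab_frame("wrist")[:,:,::-1];cv2.imwrite("pics/w16.png",cv2.resize(w[100:330,180:360],None,fx=4,fy=2.6))
f=grab_frame("scene")[:,:,::-1];cv2.imwrite("pics/s16.png",cv2.resize(f[120:180,180:230],None,fx=14,fy=9.8,interpolation=cv2.INTER_CUBIC))
```

```text
19.125 [0.40491624 0.27632971 0.07967926] [-9.10489145 -4.6730653  23.61604745]
```

View pics/w16.png

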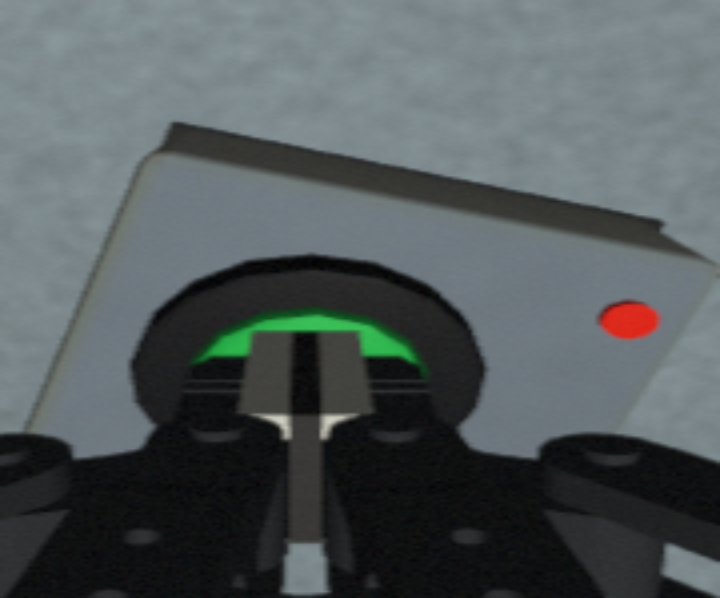

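View pics/s16.png

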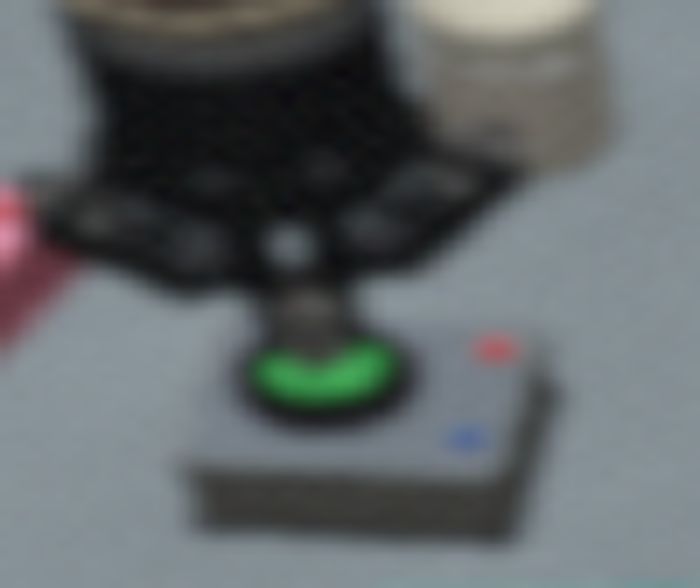

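Call:
{"op": "servo_tool", "data": {
  "deltas": [
    [[0,0,0,1,0],[0,0,0,1,0],[0,0,0,20,0],[0,0,0,60,0],[0,0,0,110,0]]
  ]
}}

```text
time: 19.85
tool_pos: [0.4029, 0.2754, 0.1865]
tool_rot: [-0.0, 0.733, 0.68, -0.001]
contact_force: [1.0, -0.5, -0.2]
gripper_width: 0.0
```

Call:
{"op": "servo_tool", "data": {
  "deltas": [
    [[0,0,0,40,0],[0,-10,0,90,0],[0,-20,0,120,0],[0,-20,0,120,0],[0,-20,0,120,0]]
  ]
}}

```text
time: 20.48
tool_pos: [0.3835, 0.2755, 0.305]
tool_rot: [-0.0, 0.733, 0.68, -0.001]
contact_force: [-0.2, -0.5, 0.5]
gripper_width: -0.002
```

Run:
```python
from h import *
s=state();print(s['time'],s['tool_pos'],s['contact_force'])
for n in("scene","top"):cv2.imwrite(f"pics/{n}17.png",grab_frame(n)[:,:,::-1])
s=cv2.imread("pics/scene17.png")
cv2.imwrite("pics/s17c.png",cv2.resize(s[90:240,180:355],None,fx=4.4,fy=4,interpolation=cv2.INTER_CUBIC))
for n in("scene","top"):
  d=cv2.absdiff(cv2.imread(f"pics/{n}17.png"),cv2.imread(f"pics/{n}0.png")).max(2);cv2.imwrite(f"pics/d{n}.png",(d>25)*255)
cv2.imwrite("pics/dd.png",np.hstack([cv2.imread("pics/dscene.png"),cv2.imread("pics/dtop.png")])[:,:,0:3][::1,::1] if 0 else cv2.resize(np.hstack([cv2.imread("pics/dscene.png"),cv2.imread("pics/dtop.png")]),(800,300)))
```

```text
20.475 [0.38345321 0.27554836 0.30503138] [-0.23664192 -0.46768883  0.51688831][ WARN:0@2.108] global loadsave.cpp:1063 imwrite_ Unsupported depth image for selected encoder is fallbacked to CV_8U.
```

View pics/s17c.png

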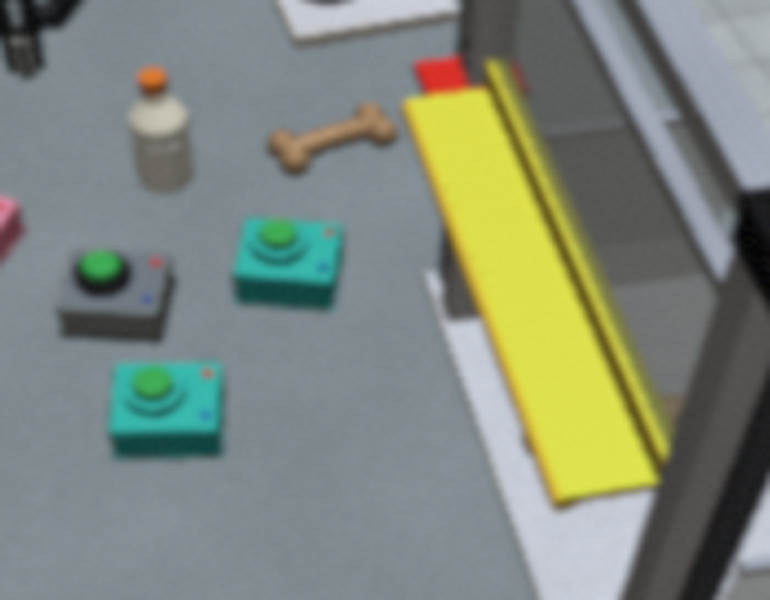

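View pics/dd.png

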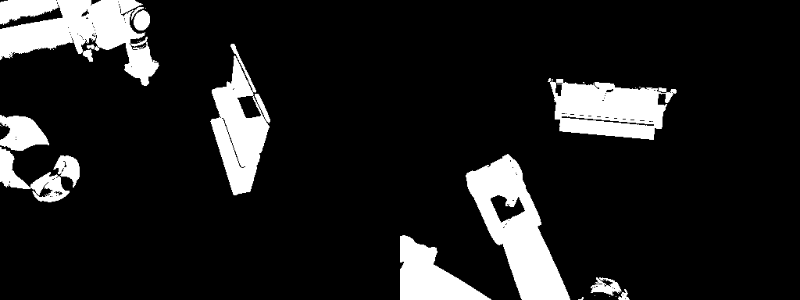

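View pics/top17.png

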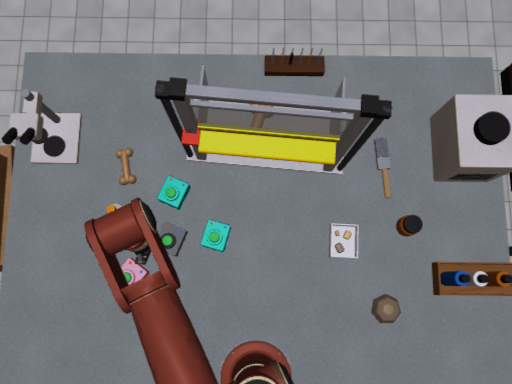

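Run:
```python
from h import *
f=grab_frame("scene")[:,:,::-1]
import glob
a=f[140:175,185:220]; cv2.imwrite("pics/btn_now.png",cv2.resize(a,None,fx=14,fy=14,interpolation=cv2.INTER_CUBIC))
s=cv2.imread("pics/s16.png"); b=cv2.resize(s,(50,60),interpolation=cv2.INTER_AREA)[20:55,5:40]
cv2.imwrite("pics/btn_cmp.png",np.hstack([cv2.resize(x,(390,390),interpolation=cv2.INTER_CUBIC) for x in(a,b)]))
for x in (a,b):
    x=x.astype(int);m=(x[:,:,1]-np.maximum(x[:,:,0],x[:,:,2]))>45;ys,xs=np.nonzero(m);print(len(ys),ys.min()+140,ys.max()+140,xs.min()+185,xs.max()+185, [int(m[r].sum()) for r in range(35)])
P=np.array([.4029,.2746,.0618])
print(proj("scene",P)-proj("scene",P-[0,0,.006]))
```

```text
46 153 159 199 206 [0, 0, 0, 0, 0, 0, 0, 0, 0, 0, 0, 0, 0, 4, 8, 8, 8, 8, 7, 3, 0, 0, 0, 0, 0, 0, 0, 0, 0, 0, 0, 0, 0, 0, 0]
28 156 160 199 207 [0, 0, 0, 0, 0, 0, 0, 0, 0, 0, 0, 0, 0, 0, 0, 0, 2, 8, 8, 7, 3, 0, 0, 0, 0, 0, 0, 0, 0, 0, 0, 0, 0, 0, 0]
[-0.21639969 -1.1238216 ]
```

View pics/btn_cmp.png

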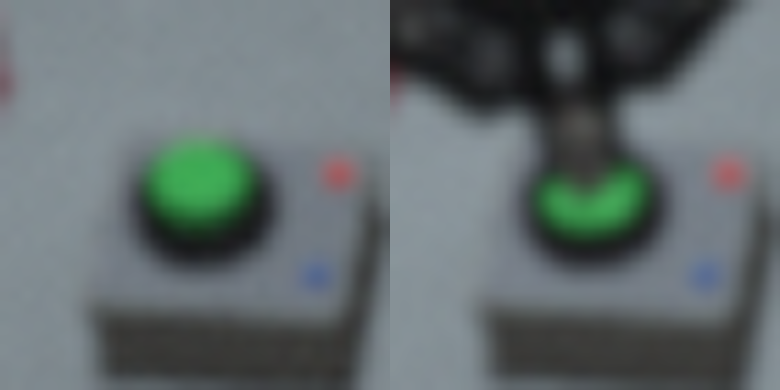

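Call:
{"op": "servo_tool", "data": {
  "deltas": [
    [[0,10,0,-50,0],[0,20,-1,-110,0],[0,20,-1,-160,0],[0,20,-1,-195,0],[0,20,-1,-210,0]]
  ]
}}

```text
time: 21.25
tool_pos: [0.4016, 0.2736, 0.0926]
tool_rot: [-0.001, 0.734, 0.68, -0.003]
contact_force: [0.2, 0.5, 1.5]
gripper_width: 0.0
```

Call:
{"op": "servo_tool", "data": {
  "deltas": [
    [[0,0,0,-5,0],[0,0,0,-8,0],[0,0,0,-8,0]]
  ]
}}

```text
time: 21.62
tool_pos: [0.4046, 0.2752, 0.0897]
tool_rot: [0.0, 0.733, 0.68, 0.001]
contact_force: [-0.2, 0.2, 1.5]
gripper_width: 0.001
```

Call:
{"op": "servo_tool", "data": {
  "deltas": [
    [[0,0,0,-2,0],[0,0,0,-2,0]]
  ]
}}

```text
time: 21.88
tool_pos: [0.4039, 0.2749, 0.0868]
tool_rot: [0.0, 0.733, 0.68, 0.0]
contact_force: [0.1, -0.6, 0.5]
gripper_width: 0.004
```

Call:
{"op": "servo_tool", "data": {
  "deltas": [
    [[0,0,0,-2,0],[0,0,0,-2,0]]
  ]
}}

```text
time: 22.12
tool_pos: [0.4041, 0.2749, 0.0847]
tool_rot: [0.0, 0.733, 0.68, 0.0]
contact_force: [-0.0, 0.5, 2.1]
gripper_width: -0.003
```

Call:
{"op": "servo_tool", "data": {
  "deltas": [
    [[0,0,0,-2,0],[0,0,0,-2,0]]
  ]
}}

```text
time: 22.38
tool_pos: [0.4041, 0.2749, 0.0827]
tool_rot: [0.0, 0.733, 0.68, 0.0]
contact_force: [0.2, 0.2, 4.0]
gripper_width: -0.001
```

Call:
{"op": "servo_tool", "data": {
  "deltas": [
    [[0,0,0,-2,0],[0,0,0,-2,0]]
  ]
}}

```text
time: 22.62
tool_pos: [0.404, 0.2749, 0.0806]
tool_rot: [0.0, 0.733, 0.68, 0.0]
contact_force: [-0.8, 0.4, 4.1]
gripper_width: 0.002
```

Call:
{"op": "servo_tool", "data": {
  "deltas": [
    [[0,0,0,-2,0],[0,0,0,-2,0]]
  ]
}}

```text
time: 22.88
tool_pos: [0.4042, 0.275, 0.0799]
tool_rot: [0.0, 0.733, 0.68, 0.0]
contact_force: [-3.7, -2.0, 12.9]
gripper_width: 0.001
```

Call:
{"op": "servo_tool", "data": {
  "deltas": [
    [[0,0,0,-2,0],[0,0,0,-2,0]]
  ]
}}

```text
time: 23.12
tool_pos: [0.4043, 0.2751, 0.0797]
tool_rot: [0.0, 0.733, 0.68, -0.0]
contact_force: [-9.3, -4.5, 23.3]
gripper_width: -0.004
```

Contact came at about z = 0.086 and the hard stop at 0.080, so the button was fully down. I'll retreat and check.

Call:
{"op": "servo_tool", "data": {
  "deltas": [
    [[0,0,0,10,0],[0,0,0,50,0],[0,0,0,100,0],[0,0,0,150,0],[0,0,0,200,0]]
  ]
}}

```text
time: 23.75
tool_pos: [0.4029, 0.2744, 0.2766]
tool_rot: [-0.0, 0.733, 0.68, -0.001]
contact_force: [0.4, 0.7, -0.1]
gripper_width: 0.002
```

Call:
{"op": "servo_tool", "data": {
  "deltas": [
    [[0,-20,0,20,0],[0,-20,0,20,0],[0,-20,0,20,0],[0,-20,0,20,0]]
  ]
}}

```text
time: 24.25
tool_pos: [0.3834, 0.2743, 0.294]
tool_rot: [-0.0, 0.734, 0.68, -0.002]
contact_force: [-0.1, -0.6, 0.0]
gripper_width: 0.001
```

Run:
```python
from h import *
s=state();print(s['time'],s['tool_pos'],s['contact_force'],np.abs(s['joint_vel']).max())
f=grab_frame("scene")[:,:,::-1];o=cv2.imread("pics/scene14.png");d=cv2.absdiff(f,o).max(2)
print("lip/mark diff px>25:",(d[85:245,260:350]>25).sum(), "button:",(cv2.absdiff(f,cv2.imread("pics/scene0.png")).max(2)[140:175,185:225]>25).sum())
t=grab_frame("top")[:,:,::-1];d=cv2.absdiff(t,cv2.imread("pics/top0.png")).max(2)
for n,(x0,y0,x1,y1) in dict(tray=(325,215,365,265),jar=(390,205,430,245),brush=(365,130,400,205),bone=(110,140,145,190)).items():print(n,(d[y0:y1,x0:x1]>25).sum())
job_done()
```

```text
24.25 [0.38336624 0.2743455  0.29404603] [-0.14830814 -0.61591765  0.00067062] 0.008827027822341902
lip/mark diff px>25: 0 button: 0
tray 0
jar 0
brush 0
bone 0
the job is handed in; nothing more can be done
```

The window now stands by itself at the red marker, and the green start button has been pressed fully down and is up again. I handed the job in at about 24 s of the 48 s allowed.

- **Window:** I shut the gripper and hooked the knuckle of its rear finger under the bead, because the tool can only point down. The first push, with about 2 to 5 N read at the wrist, left the lip about 9 mm low by the wrist camera. A second short push corrected that. The last check put the lip's lower edge at about 0.280 m and the marker at about 0.2815 to 0.2825 m, so roughly 2 mm low.
- **Button:** I pressed it twice. The second press was slow: contact came at a tool height of about 0.086 m and the hard stop at about 0.080 m. That is about 6 mm of travel, and about 23 N was reached at the stop.
- **Final images:** The lip and marker had not moved since they were measured. The button, tray, jar, brush and small bone looked unchanged from the start. The glue bottle was last compared after the first press and showed no change. The large bone is partly hidden by the window, so I could not check it fully. The arm was clear, with the force reading near zero.

**Disagreement:** Lip heights from the fixed cameras scattered by up to 8 mm, between 0.272 and 0.280 m before the second push. I relied on the wrist-camera views, which agreed with the tool's height.

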